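# Load the bench tin mixer

### The arm

A 6-joint arm with a two-finger parallel gripper is mounted at the origin on the work surface. World frame = base frame: x ahead of the robot, y to its left, z up, the work surface at z = 0. Lengths are in m, angles in rad, forces in N, time in s.
With the tool pointing down it reaches from about 0.425 to 1.125 m from the base axis. Payload 14.9 kg.
Tool frame: the origin (TCP) lies on the centre line of the jaws, within the pads' length; the fingertips stand 22 mm ahead of it and the grasp point (between the pads) lies 3 mm ahead of it; z points along the fingers, y is the line along which they close (so a half turn about z gives the same grasp; the last joint's range is limited). The gripper opens to 91 mm and grips with 3 to 60 N. Pads are 32 mm wide; open, the fingers measure 118 mm over their backs; the gripper's body (76 mm by 178 mm) begins 60 mm behind the grasp point.
Start: joints at [-1.189, 0.379, 1.734, -0, 1.028, -0.033], TCP at [0.282, -0.641, 0.236] pointing down, gripper open.
Joint ranges: [-2.77, 2.77], [-0.74, 2.19], [0, 2.66], [-1.06, 4.2], [0.31, 2.87], [-3.08, 3.08]. Speed limits (rad/s): [1.89, 1.89, 2.39, 3.14, 3.14, 3.14].

### API

Orientations are given as a 3x3 rotation matrix whose columns are the frame's x, y, z axes.
In Python, from rig import env gives the robot as it stands.
- The arm moves only by the tool step_arm, never from a script. Its argument "plan" is a list that holds one entry, the list of rows, each a list of 7 numbers: the turn, a rotation vector about the tool's x, y, z in rad, then the shift along the tool's x, y, z in mm, then the closure, from 0 (fully open) to 1 (shut). A call has 1 to 10 rows; each row is the pose to reach, as a shift and turn from the pose commanded when the call began, along the tool's axes at that moment; what a row does not reach only later rows make up. A row lasts 1/12 s, in which the tool goes at most 41.7 mm and 7.16 degrees, less where a joint would pass 70% of its speed; a pose out of reach is approached as far as the arm can. A call with a gripper value outside its range is refused whole. The fingers move at their own pace and stop on an object; "squeeze" is the grip in N (left out, the last holds). Time passes only in rows, so rows that repeat a pose let the fingers close. It gives the time, the measured TCP pose, the force, the opening and the grip force at its end, in the units of the state.
- env.observe(): the state, without advancing time (a new reading comes with each control period).
- env.snapshot(name): name is "side" or "top" or "wrist"; returns a dict with "color" (420x560x3 uint8, blue, green, red), "fov_y" (degrees; the focal length in pixels is half the picture's height over the tangent of half this angle, whatever the lens; pixels are square), "cx", "cy" (the principal point, pixels), "D" ([k1, k2, p1, p2, k3] as OpenCV has them; the pictures are not rectified), "camera_from_world" (4x4, takes a point from world to camera coordinates). Camera axes: x right, y down, z forward; pixel columns grow to the right and rows downward; lengths in m; the calibration is good to about 2 mm. A picture is of the moment at which its call begins. There is no depth.
- env.finish_job(): hands the job in; it is judged then, once.
The state is a dict: "time_s": time; "q": joint angles; "joint_velocities": joint speeds; "effort": joint torques, N m; "eef_pos": TCP position; "eef_rot": TCP orientation; "force": force on the tool from outside, world axes, zero at the start; "wrist_torque": the same for the moment, N m; "grip_width": finger opening in m; "finger_force": force on a finger pad.
Only numpy, scipy, OpenCV 4.12 (cv2) and the standard library are available. Lean on these libraries where they do the work, as an engineer would, in place of code of your own. Each camera call takes 0.05 s, during which the arm holds its last target. There are 200 camera calls.

### The job

Get the tin mixer ready to run: fit the tin carrier on the mixer by lowering it over the platen's spindle and turning it there until its square key drops fully home and the plate lies flat. Then stand every small open tin upright in a pocket of the carrier, one to a pocket, and set a cap on each tin so that it sits level and fully down on the rim. Spare caps can stay on the bench; leave the tapes, cups, brush and big tin where they are.

Things in the scene. Friction and masses are not known exactly. Their poses are not given: they have to be found in the camera images.
- carrier: Tin carrier: aluminium plate 196 mm across, 4 mm thick, 0.5 kg. Square grip post 24 x 24 mm in its centre rises to 85 mm above the plate's underside; square key 30 x 30 mm, 14 mm long, below; both parallel to the carrier's x and y. A 14 mm square bore runs from the key's foot 46 mm up. Origin: centre of the plate's underside (key hangs 14 mm below it), z up.
- rest: Two fixed wooden battens 160 mm long, 26 mm wide, 20 mm high, 90 mm apart, on which the carrier lies at the start, its key hanging between them. Origin on the bench between them.
- mixer: Fixed grey housing 200 x 200 mm, 37 mm high, with a motor hump 64 mm high, 65 x 160 mm, on its +x side, 107 to 173 mm from the centre. Origin on the bench under its centre. On it turns the platen, stiffly (1.2 Nm): light pressure does not turn it. It stopped at an angle not given. The carrier's own weight is enough to drop the key in.
- drive (a point): Centre of the platen's top face, 55 mm above the bench: plate 124 mm square with a 33.5 mm square socket 18 mm deep, sides parallel; angle unknown (the axes here follow the housing). A 12 mm spindle rises 30 mm above this point, coned over its last 6. The key enters in any quarter turn, within 0.05 to 0.1 rad. Carrier's origin: 14 mm above this point with the key on the platen, at it when home.
- pocket1 (a point): Floor centre of pocket 1 of the carrier (plate's top face, 66 mm from the carrier's axis, towards its +x): four bent tabs 14 mm high stand round it on a circle of 31 mm radius, at 45 degrees to the carrier's x and y. Takes any one tin.
- pocket2 (a point): Floor centre of pocket 2 of the carrier (plate's top face, 66 mm from the carrier's axis, towards its +y): four bent tabs 14 mm high stand round it on a circle of 31 mm radius, at 45 degrees to the carrier's x and y. Takes any one tin.
- pocket3 (a point): Floor centre of pocket 3 of the carrier (plate's top face, 66 mm from the carrier's axis, towards its -x): four bent tabs 14 mm high stand round it on a circle of 31 mm radius, at 45 degrees to the carrier's x and y. Takes any one tin.
- pocket4 (a point): Floor centre of pocket 4 of the carrier (plate's top face, 66 mm from the carrier's axis, towards its -y): four bent tabs 14 mm high stand round it on a circle of 31 mm radius, at 45 degrees to the carrier's x and y. Takes any one tin.
- tin1: Small steel tin, 56 mm across, 65 mm high, 0.14 to 0.28 kg, standing open on the bench; its mouth is 52 mm wide and 10 mm deep down to a foil seal. Origin: centre of its underside, z up. All tins are alike; three or four are there, an absent one reads None from the start.
- tin2: Small steel tin, 56 mm across, 65 mm high, 0.14 to 0.28 kg, standing open on the bench; its mouth is 52 mm wide and 10 mm deep down to a foil seal. Origin: centre of its underside, z up. All tins are alike; three or four are there, an absent one reads None from the start.
- tin3: Small steel tin, 56 mm across, 65 mm high, 0.14 to 0.28 kg, standing open on the bench; its mouth is 52 mm wide and 10 mm deep down to a foil seal. Origin: centre of its underside, z up. All tins are alike; three or four are there, an absent one reads None from the start.
- tin4: Small steel tin, 56 mm across, 65 mm high, 0.14 to 0.28 kg, standing open on the bench; its mouth is 52 mm wide and 10 mm deep down to a foil seal. Origin: centre of its underside, z up. All tins are alike; three or four are there, an absent one reads None from the start.
- cap1: White cap, 59 mm across: disc 5 mm thick, black round knob 18 mm across and 24 mm high on top, round spigot 44 mm across and 6 mm deep below that goes into a tin's mouth. Origin: centre of the disc's underside (6 mm above the bench as it lies, knob up; 65 mm above the tin's origin when seated), z up. Four caps, all alike, always there; some may be spare.
- cap2: White cap, 59 mm across: disc 5 mm thick, black round knob 18 mm across and 24 mm high on top, round spigot 44 mm across and 6 mm deep below that goes into a tin's mouth. Origin: centre of the disc's underside (6 mm above the bench as it lies, knob up; 65 mm above the tin's origin when seated), z up. Four caps, all alike, always there; some may be spare.
- cap3: White cap, 59 mm across: disc 5 mm thick, black round knob 18 mm across and 24 mm high on top, round spigot 44 mm across and 6 mm deep below that goes into a tin's mouth. Origin: centre of the disc's underside (6 mm above the bench as it lies, knob up; 65 mm above the tin's origin when seated), z up. Four caps, all alike, always there; some may be spare.
- cap4: White cap, 59 mm across: disc 5 mm thick, black round knob 18 mm across and 24 mm high on top, round spigot 44 mm across and 6 mm deep below that goes into a tin's mouth. Origin: centre of the disc's underside (6 mm above the bench as it lies, knob up; 65 mm above the tin's origin when seated), z up. Four caps, all alike, always there; some may be spare.
- tape: Roll of yellow masking tape, 60 mm across, 19 mm high; bystander, origin under its centre.
- wide_tape: Roll of tan tape, 68 mm across, 24 mm high; bystander, origin under its centre.
- cups: Stack of white cups, 69 mm across, 110 mm high; bystander, origin under its centre.
- big_tin: Larger closed tin, 84 mm across, 100 mm high; bystander, origin under its centre.
- brush: Paint brush lying on the bench in front of the robot, about 200 mm long, 20 mm high; bystander.
Things that resemble listed ones, but are neither listed nor needed, are in the scene too. Leave any blue look-alike of the cap4 alone.

How it is judged:
By the outcome, as a careful person would: the job done as asked, in the order asked, and still so for the second after the job is handed in, with the robot touching nothing.
Of tin1, tin2, tin3, tin4 only 3 to 4 are there at a start; the rules pass over those that are not, and their reading is None.
At some moment in a run one of cap1, cap2, cap3, cap4, tin1, tin2, tin3, tin4 may be knocked a few centimetres aside while the robot is not near it.
It also fails if it takes over 210 s, if anything falls off the work surface, if the arm or the gripper's body presses on something with over 40 N, if the wrist force passes 120 N, or if a joint passes its speed limit or range.

## Working session

There is one attempt and no reset: what is moved stays moved. The work goes in short steps, Python scripts to look and compute and a tool call to move; the robot and the scene stay as the last step left them, time stands still between calls to the robot, and variables do not carry over. Pictures are saved under pics/ and viewed, at most 14 in all, crops included, and the job is handed in when it is done.

Besides the shell and the picture viewer there is one more tool, called as name(argument=value, ...) on one line, values as JSON. step_arm: Moves the arm, as the interface text tells. Its arguments: {"type":"object","properties":{"plan":{"type":"array"},"squeeze":{"type":"number"}},"required":["plan"]}

```bash
ls; mkdir -p pics; cat > h.py <<'E'
import numpy as np, cv2
from rig import env
def K(s):
    h=s["color"].shape[0]; f=h/2/np.tan(np.radians(s["fov_y"])/2)
    return np.array([[f,0,s["cx"]],[0,f,s["cy"]],[0,0,1.]])
def px2w(s,uv,z):
    uv=np.array(uv,float).reshape(-1,1,2)
    n=cv2.undistortPoints(uv,K(s),np.array(s["D"],float)).reshape(-1,2)
    T=np.array(s["camera_from_world"]);R=T[:3,:3];c=-R.T@T[:3,3]
    d=np.c_[n,np.ones(len(n))]@R
    return c+d*((z-c[2])/d[:,2])[:,None]
def w2px(s,P):
    T=np.array(s["camera_from_world"])
    return cv2.projectPoints(np.array(P,float).reshape(-1,1,3),cv2.Rodrigues(T[:3,:3])[0],T[:3,3],K(s),np.array(s["D"],float))[0].reshape(-1,2)
E
python3 - <<'E'
from h import *
for n in ("top","side","wrist"):
    s=env.snapshot(n); cv2.imwrite(f"pics/{n}0.png",s["color"]); np.save(f"{n}0.npy",s,allow_pickle=True)
    T=np.array(s["camera_from_world"]);print(n,s["fov_y"],s["cx"],s["cy"],s["D"],(-T[:3,:3].T@T[:3,3]).round(3),T[2,:3].round(2))
o=env.observe();print(o["time_s"],o["eef_pos"],o["eef_rot"],o["grip_width"])
E
```

```text
pics
top 51.93712664124922 273.5932242997661 210.10863640771007 [0.00885565 0.         0.         0.         0.        ] [0.345 0.002 1.188] [ 0.17 -0.   -0.98]
side 44.50944899643908 280.0092674017248 204.49985036411667 [0.06699063 0.         0.         0.         0.        ] [-0.041  0.794  0.707] [ 0.5  -0.67 -0.54]
wrist 67.87332056303904 280.2580507091077 216.70348843841282 [-0.03753051  0.          0.          0.          0.        ] [ 0.355 -0.61   0.383] [-0.26 -0.11 -0.96]
0.15 [ 0.28200151 -0.64036847  0.23543821] [[ 9.15185990e-01  4.03031619e-01 -3.42904017e-04]
 [ 4.03031765e-01 -9.15185640e-01  8.00526028e-04]
 [ 8.81646847e-06 -8.70831416e-04 -9.99999621e-01]] 0.09134401395173342
```

View pics/top0.png

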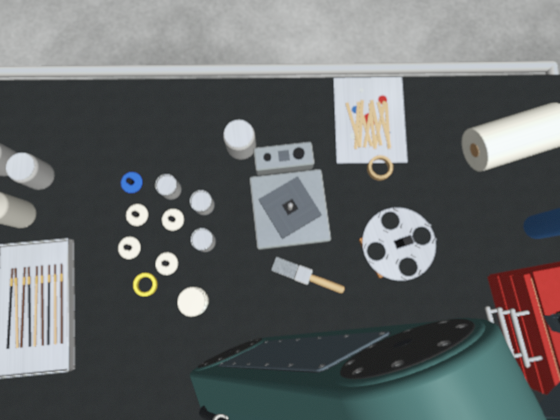

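View pics/side0.png

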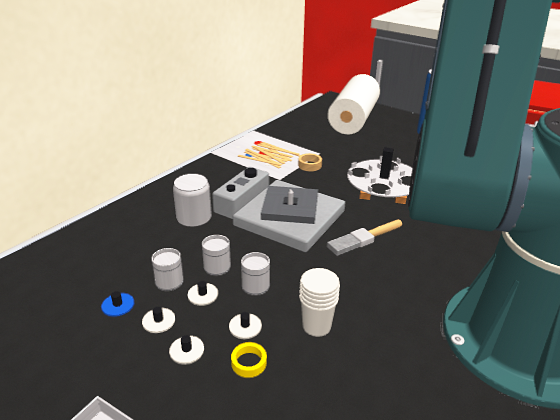

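The top view shows the mixer at (290,208) with the platen turned about 30°, and the carrier at (399,243). Three tins are at (168,187), (202,202) and (203,239), and white caps at (137,214), (173,219), (129,247) and (167,263). The blue look-alike is at (131,182). The side view agrees: three tins. I'll measure roughly from the top view and then refine with the wrist camera.

```bash
python3 - <<'E'
from h import *
s=np.load("top0.npy",allow_pickle=True).item()
I=s["color"]
a=cv2.resize(I[140:290,235:445],None,fx=3.8,fy=3.8,interpolation=cv2.INTER_CUBIC); cv2.imwrite("pics/topcrop.png",a)
for n,uv,z in [("mixer",(290,208),.055),("carrier plate",(399,243),.024),("post",(404,242),.105),("capA",(137,214),.011),("capB",(173,219),.011),("capC",(129,247),.011),("capD",(167,263),.011),("tinA",(167,183),.065),("tinB",(202,199),.065),("tinC",(203,236),.065)]:
    print(n,px2w(s,uv,z).round(3))
E
```

```text
mixer [[ 0.549 -0.045  0.055]]
carrier plate [[ 0.456 -0.34   0.024]]
post [[ 0.45  -0.329  0.105]]
capA [[0.545 0.376 0.011]]
capB [[0.53  0.276 0.011]]
capC [[0.454 0.393 0.011]]
capD [[0.409 0.289 0.011]]
tinA [[0.619 0.282 0.065]]
tinB [[0.574 0.188 0.065]]
tinC [[0.475 0.184 0.065]]
```

View pics/topcrop.png

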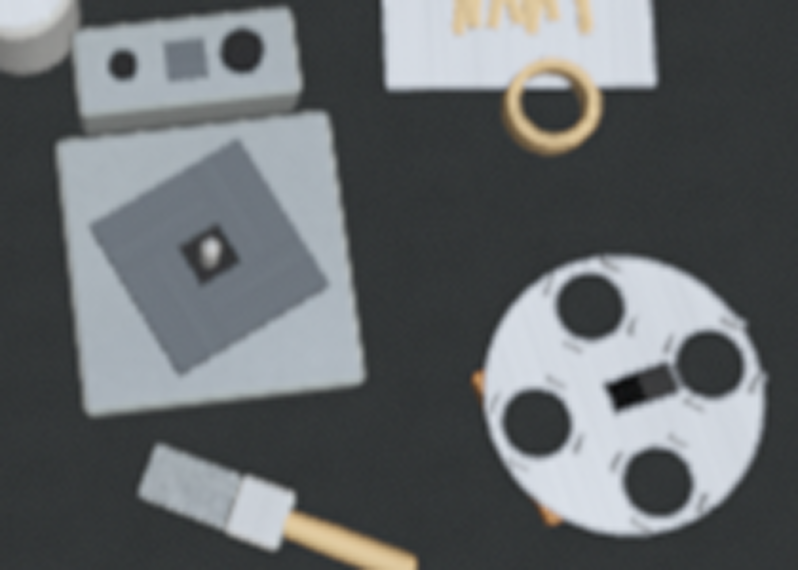

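```bash
python3 - <<'E'
from h import *
s=np.load("top0.npy",allow_pickle=True).item()
f=lambda L:np.array(L)/3.8+[235,140]
p=px2w(s,f([(590,306),(709,363),(658,481),(537,423)]),.024)[:,:2]
print("carrier",p.mean(0),[np.degrees(np.arctan2(*(q-p.mean(0))[::-1])).round(1) for q in p],np.linalg.norm(p-p.mean(0),axis=1))
p=px2w(s,f([(237,140),(328,285),(180,375),(91,226)]),.055)[:,:2]
print("platen",p.mean(0),[(np.degrees(np.arctan2(*(q-p.mean(0))[::-1]))-45).round(1) for q in p],np.linalg.norm(p-p.mean(0),axis=1))
p=px2w(s,f([(328,113),(365,382),(89,415),(57,142)]),.037)[:,:2]
print("housing",p.mean(0),[(np.degrees(np.arctan2(*(q-p.mean(0))[::-1]))-45).round(1) for q in p],np.linalg.norm(p-p.mean(0),axis=1))
print("post top",px2w(s,f([(658,380)]),.105), "tip",px2w(s,f([(209,245)]),.085))
E
```

```text
carrier [ 0.45460768 -0.33988143] [np.float64(17.9), np.float64(-71.6), np.float64(-161.8), np.float64(108.4)] [0.06579038 0.06559281 0.06573105 0.06593774]
platen [ 0.5510916  -0.04551542] [np.float64(-59.4), np.float64(-149.7), np.float64(120.6), np.float64(30.0)] [0.08617714 0.08581053 0.08664569 0.08572989]
housing [ 0.55052528 -0.04672894] [np.float64(-84.0), np.float64(-174.1), np.float64(96.5), np.float64(5.9)] [0.13916841 0.13902753 0.13916538 0.14030219]
post top [[ 0.45522393 -0.33946842  0.105     ]] tip [[ 0.55308792 -0.04438983  0.085     ]]
```

```bash
cat >> h.py <<'E'
from scipy.spatial.transform import Rotation as Rn
def to(p,yaw):
    "row (deg yaw, mod 90/180 chosen by caller) from measured pose to tool-down pose"
    o=env.observe(); R=np.array(o["eef_rot"]); c,s=np.cos(np.radians(yaw)),np.sin(np.radians(yaw))
    G=np.array([[c,s,0],[s,-c,0],[0,0,-1.]])
    rv=Rn.from_matrix(R.T@G).as_rotvec(); d=R.T@(np.array(p)-o["eef_pos"])*1000
    print("t%.2f"%o["time_s"],"row",rv.round(3),d.round(1),"pos",np.round(o["eef_pos"],4),"yaw",np.degrees(np.arctan2(R[1,0],R[0,0])).round(2),"F",np.round(o["force"],1),"w",round(o["grip_width"],4),"q6",np.round(o["q"],2)[[0,5]])
E
python3 -c "
from h import *
to([.455,-.34,.19],18.2)"
```

```text
t0.15 row [-0.001  0.     0.097] [ 279.4 -205.1   45.6] pos [ 0.282  -0.6404  0.2354] yaw 23.77 F [-0.3 -0.2 -0.1] w 0.0913 q6 [-1.19 -0.03]
```

step_arm(plan=[[[0, 0, 0.097, 279.4, -205.1, 45, 0], [0, 0, 0.097, 279.4, -205.1, 45, 0], [0, 0, 0.097, 279.4, -205.1, 45, 0], [0, 0, 0.097, 279.4, -205.1, 45, 0], [0, 0, 0.097, 279.4, -205.1, 45, 0], [0, 0, 0.097, 279.4, -205.1, 45, 0], [0, 0, 0.097, 279.4, -205.1, 45, 0], [0, 0, 0.097, 279.4, -205.1, 45, 0], [0, 0, 0.097, 279.4, -205.1, 45, 0], [0, 0, 0.097, 279.4, -205.1, 45, 0]]])

```text
time_s: 0.98
eef_pos: [0.4561, -0.3372, 0.1902]
eef_rot: [[0.949, 0.315, -0.001], [0.315, -0.949, 0.001], [-0.001, -0.001, -1.0]]
force: [0.0, -0.4, 0.0]
grip_width: 0.0913
finger_force: 0.0
```

```bash
python3 - <<'E'
from h import *
s=env.snapshot("wrist"); cv2.imwrite("pics/w1.png",s["color"]); np.save("w1.npy",s,allow_pickle=True)
to([.455,-.34,.088],18.2)
print(w2px(s,[[.455,-.34,.105]]))
E
```

```text
t1.03 row [-0.001  0.     0.003] [ -0.9   0.9 102.7] pos [ 0.4557 -0.3389  0.1907] yaw 18.36 F [-0.  -0.6  0.6] w 0.0913 q6 [-0.68  0.57]
[[282.30207041 232.04891197]]
```

View pics/w1.png

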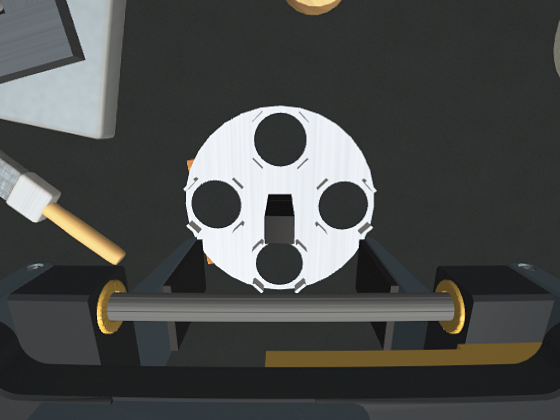

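The wrist view shows the post top centred near (279.5,229) and the four pockets around (280,203), both within about 2 mm of prediction. I'll refine the pose.

```bash
python3 - <<'E'
from h import *
s=np.load("w1.npy",allow_pickle=True).item()
p=px2w(s,[(280,139),(344,204.5),(279,265),(216,203.5)],.024)[:,:2];m=p.mean(0)
print("carrier",m,[np.degrees(np.arctan2(*(q-m)[::-1])).round(1) for q in p],np.linalg.norm(p-m,axis=1))
print(px2w(s,(279.5,229),.105))
E
```

```text
carrier [ 0.45595585 -0.33724592] [np.float64(18.1), np.float64(-71.3), np.float64(-162.3), np.float64(107.2)] [0.06647212 0.06673515 0.06822964 0.06619548]
[[ 0.45671195 -0.33710084  0.105     ]]
```

step_arm(plan=[[[0, 0, 0.003, 0, -1, 35, 0], [0, 0, 0.003, 0, -1, 70, 0], [0, 0, 0.003, 0, -1, 102, 0], [0, 0, 0.003, 0, -1, 102, 0], [0, 0, 0.003, 0, -1, 102, 0.5], [0, 0, 0.003, 0, -1, 102, 1], [0, 0, 0.003, 0, -1, 102, 1], [0, 0, 0.003, 0, -1, 102, 1], [0, 0, 0.003, 0, -1, 102, 1], [0, 0, 0.003, 0, -1, 102, 1]]], squeeze=45)

```text
time_s: 1.87
eef_pos: [0.4552, -0.3397, 0.0899]
eef_rot: [[0.951, 0.31, 0.001], [0.31, -0.951, -0.001], [0.001, 0.001, -1.0]]
force: [-0.2, 0.6, 0.1]
grip_width: 0.0545
finger_force: 0.0
```

```bash
python3 -c "
from h import *
to([.4557,-.338,.2],18.2)"
```

```text
t1.87 row [ 0.001 -0.001 -0.003] [   1.1   -1.3 -110.1] pos [ 0.4552 -0.3397  0.0899] yaw 18.04 F [-0.2  0.6  0.1] w 0.0545 q6 [-0.68  0.57]
```

step_arm(plan=[[[0, 0, 0, 0, 0, 0, 1], [0, 0, 0, 0, 0, 0, 1], [0, 0, 0, 0, 0, 0, 1], [0, 0, 0, 0, 0, 0, 1], [0, 0, 0, 0, 0, 0, 1], [0, 0, 0, 0, 0, 0, 1], [0, 0, 0, 0, 0, 0, 1], [0, 0, 0, 0, 0, 0, 1]]])

```text
time_s: 2.53
eef_pos: [0.4547, -0.3392, 0.0889]
eef_rot: [[0.951, 0.31, -0.0], [0.31, -0.951, 0.0], [-0.0, -0.001, -1.0]]
force: [-1.5, 3.9, 3.3]
grip_width: 0.024
finger_force: 45.0
```

```bash
python3 -c "
from h import *
to([.4557,-.338,.2],18.2)"
```

```text
t2.53 row [-0.001  0.    -0.003] [   1.3   -0.9 -111.1] pos [ 0.4547 -0.3392  0.0889] yaw 18.04 F [-1.5  3.9  3.3] w 0.024 q6 [-0.68  0.57]
```

```bash
python3 -c "
from h import *
to([.551,-.0455,.195],30.3)"
```

```text
t2.53 row [-0.001  0.    -0.214] [ 182.5 -249.5 -106.1] pos [ 0.4547 -0.3392  0.0889] yaw 18.04 F [-1.5  3.9  3.3] w 0.024 q6 [-0.68  0.57]
```

step_arm(plan=[[[0, 0, 0, 0, 0, -25, 1], [0, 0, 0, 0, 0, -60, 1], [0, 0, 0, 0, 0, -95, 1], [0, 0, -0.05, 20, -25, -106, 1], [0, 0, -0.1, 40, -55, -106, 1], [0, 0, -0.15, 60, -82, -106, 1], [0, 0, -0.2, 80, -109, -106, 1], [0, 0, -0.214, 100, -137, -106, 1], [0, 0, -0.214, 120, -164, -106, 1], [0, 0, -0.214, 135, -185, -106, 1]]], squeeze=50)

```text
time_s: 3.37
eef_pos: [0.5262, -0.1196, 0.1947]
eef_rot: [[0.863, 0.505, 0.0], [0.505, -0.863, 0.0], [0.0, -0.0, -1.0]]
force: [-0.0, -0.3, -4.2]
grip_width: 0.0235
finger_force: 50.0
```

```bash
python3 -c "
from h import *
to([.551,-.0455,.195],30.3)"
```

```text
t3.37 row [-0.    -0.     0.001] [ 58.8 -51.4  -0.3] pos [ 0.5262 -0.1196  0.1947] yaw 30.34 F [-0.  -0.3 -4.2] w 0.0235 q6 [-0.27  0.77]
```

step_arm(plan=[[[0, 0, 0, 15, -13, 0, 1], [0, 0, 0, 30, -26, 0, 1], [0, 0, 0, 45, -39, 0, 1], [0, 0, 0, 58, -51, 0, 1], [0, 0, 0, 58, -51, 0, 1], [0, 0, 0, 58, -51, 0, 1], [0, 0, 0, 58, -51, 0, 1]]])

```text
time_s: 3.95
eef_pos: [0.55, -0.0487, 0.1946]
eef_rot: [[0.863, 0.505, -0.0], [0.505, -0.863, -0.0], [-0.0, -0.0, -1.0]]
force: [0.1, -0.3, -4.8]
grip_width: 0.0237
finger_force: 50.0
```

```bash
python3 - <<'E'
from h import *
to([.551,-.0455,.195],30.3)
s=env.snapshot("top"); np.save("t2.npy",s,allow_pickle=True)
to([.551,-.0455,.195],30.3)
cv2.imwrite("pics/t2.png",cv2.resize(s["color"][130:300,200:400],None,fx=3.5,fy=3.5,interpolation=cv2.INTER_CUBIC))
s=env.snapshot("side"); np.save("s2.npy",s,allow_pickle=True)
cv2.imwrite("pics/s2.png",cv2.resize(s["color"][100:300,200:380],None,fx=3,fy=3,interpolation=cv2.INTER_CUBIC))
E
```

```text
t3.95 row [-0.  0.  0.] [ 2.5 -2.2 -0.4] pos [ 0.55   -0.0487  0.1946] yaw 30.31 F [ 0.1 -0.3 -4.8] w 0.0237 q6 [-0.13  0.91]
t4.00 row [-0.  0. -0.] [ 2.6 -2.5 -0.3] pos [ 0.55   -0.0489  0.1947] yaw 30.28 F [-0.3 -0.5 -3.6] w 0.0239 q6 [-0.13  0.91]
```

View pics/t2.png

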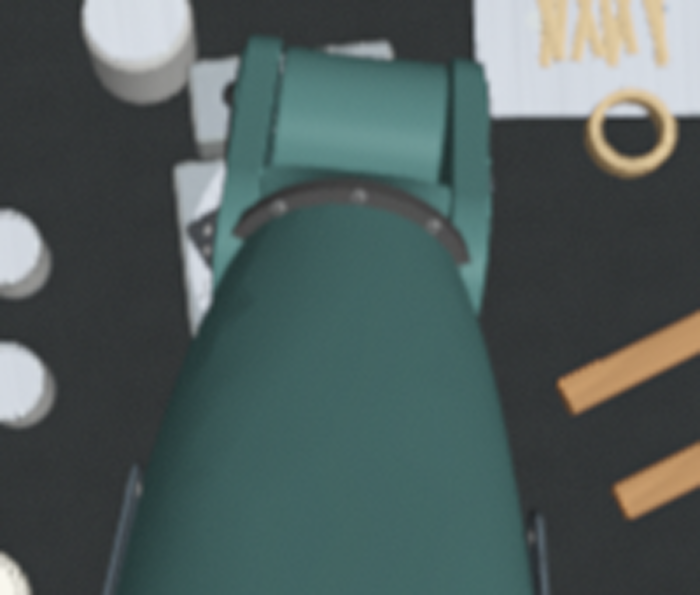

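View pics/s2.png

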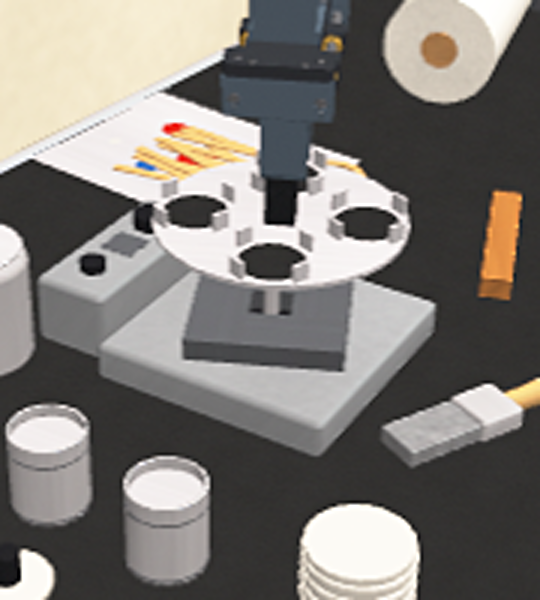

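The top view is blocked by the arm. The side view shows the carrier hanging level above the spindle, with pockets at crop pixels (195,211), (368,223) and (270,262). Next is a numeric check of the carrier axis against the spindle in that camera.

```bash
python3 - <<'E'
from h import *
s0=np.load("side0.npy",allow_pickle=True).item(); s=np.load("s2.npy",allow_pickle=True).item()
g=cv2.cvtColor(s["color"],cv2.COLOR_BGR2GRAY); 
n,l,st,c=cv2.connectedComponentsWithStats((g<90).astype(np.uint8))
P=[]
for x,y in [(265,170),(322.6,174),(290,187)]:
    k=l[int(y),int(x)]; cn=cv2.findContours((l==k).astype(np.uint8),0,1)[0][0]
    w=px2w(s,cn.reshape(-1,2),.1297)[:,:2]; (cx,cy),r=cv2.minEnclosingCircle(w.astype(np.float32)*1000)
    print(k,st[k],cx,cy,r); P.append((cx,cy))
P=np.array(P); print("mid of opposite",(P[0]+P[1])/2, np.linalg.norm(P[0]-P[1]))
g0=cv2.cvtColor(s0["color"],cv2.COLOR_BGR2GRAY); print(g0[186:214,282:302])
print(w2px(s0,[[.551,-.0455,.085],[.551,-.0455,.055]]))
E
```

```text
5 [255 165  20  11 156] 609.738037109375 -16.149307250976562 24.92029571533203
6 [312 169  20  11 161] 495.3038635253906 -83.39987182617188 24.898157119750977
7 [280 181  21  12 182] 518.8432006835938 7.167745113372803 25.09027862548828
mid of opposite [552.52095032 -49.77458954] 132.73213069762718
[[174 174 186 198 197 197 197 198 197 197 195 196 199 201 209 192 155 114
   52  40]
 [108 108 107 107 106 118 129 129 128 141 151 164 176 177 177 191 204 212
  217 188]
 [112 113 112 112 112 112 111 108 107 108 108 110 110 109 109 109 110 108
  108 122]
 [114 114 114 114 113 113 111 151 182 150 108 112 114 112 114 113 112 112
  112 112]
 [114 114 113 114 114 113 106 145 210 209 145 109 113 114 114 114 115 114
  113 113]
 [114 115 115 113 114 112 118 153 205 231 201 128 112 113 114 115 114 115
  113 113]
 [116 116 114 114 114 112 141 184 218 230 222 168 110 113 114 114 114 114
  113 112]
 [115 115 115 116 115 111 128 164 184 193 176 132 113 115 115 114 113 112
  113 113]
 [112 112 113 114 114 105 120 145 150 156 158 134 114 115 116 115 115 114
  113 113]
 [114 114 115 114 114 109 124 147 1
[... 939 characters left out ...]
12 113 114 114 113 114 116 114 114
  114 112]
 [117 116 116 117 115 114 114 114 114 113 113 114 114 114 112 113 111 113
  112 112]
 [115 115 115 115 115 115 114 115 115 115 115 115 116 115 114 115 115 115
  115 114]
 [115 113 113 113 113 113 112 114 113 113 114 114 115 117 116 116 116 116
  115 115]
 [115 114 114 114 114 114 115 114 114 114 114 114 114 113 113 112 112 112
  112 112]
 [115 115 115 114 114 115 114 114 114 114 113 114 114 114 115 114 113 115
  114 114]
 [115 114 114 114 114 113 114 115 114 114 114 113 114 114 113 113 113 113
  113 112]
 [115 115 115 115 115 115 115 114 114 114 114 115 115 114 113 114 113 113
  114 113]]
[[291.86413598 189.6634475 ]
 [291.52929788 200.48903714]]
```

```bash
python3 - <<'E'
from h import *
for n,seed in (("side0",(280,205)),("top0",(280,205))):
    s=np.load(n+".npy",allow_pickle=True).item(); g=cv2.cvtColor(s["color"],cv2.COLOR_BGR2GRAY).astype(int)
    v=g[seed[1],seed[0]]
    m=(abs(g-v)<12).astype(np.uint8); k=cv2.connectedComponents(m,connectivity=4)[1]; m=(k==k[seed[1],seed[0]])
    cn=max(cv2.findContours(m.astype(np.uint8),0,1)[0],key=cv2.contourArea)
    w=px2w(s,cn.reshape(-1,2),.055)[:,:2].astype(np.float32)*1000
    print(n,v,m.sum(),cv2.boundingRect(cn),cv2.minAreaRect(w))
E
```

```text
side0 114 1292 (261, 176, 57, 41) ((568.4992065429688, -62.078948974609375), (128.77206420898438, 169.5253448486328), 30.538904190063477)
top0 116 1860 (259, 177, 62, 61) ((551.7864379882812, -43.98808288574219), (121.62799835205078, 122.14326477050781), 30.373140335083008)
```

step_arm(plan=[[[0, 0, 0, 1.5, -2, 0, 1], [0, 0, 0, 2.7, -3.5, 5, 1], [0, 0, 0, 2.7, -3.5, 12, 1], [0, 0, 0, 2.7, -3.5, 19, 1], [0, 0, 0, 2.7, -3.5, 24, 1], [0, 0, 0, 2.7, -3.5, 27, 1], [0, 0, 0, 2.7, -3.5, 30, 1], [0, 0, 0, 2.7, -3.5, 33, 1], [0, 0, 0, 2.7, -3.5, 36, 1], [0, 0, 0, 2.7, -3.5, 36, 1]]])

```text
time_s: 4.88
eef_pos: [0.5511, -0.044, 0.1586]
eef_rot: [[0.863, 0.504, 0.001], [0.504, -0.864, 0.0], [0.001, 0.0, -1.0]]
force: [2.4, 1.4, -5.5]
grip_width: 0.0241
finger_force: 50.0
```

```bash
python3 -c "
from h import *
to([.5506,-.0445,.128],30.4); print(env.observe()['wrist_torque'])"
```

```text
t4.88 row [ 0.    -0.001 -0.002] [-0.8  0.2 30.6] pos [ 0.5511 -0.044   0.1586] yaw 30.29 F [ 2.4  1.4 -5.5] w 0.0241 q6 [-0.12  0.92]
[ 0.38226419 -0.63720089  0.04964396]
```

step_arm(plan=[[[0, 0, 0, 1, 0, 3, 1], [0, 0, 0, 1, 0, 6, 1], [0, 0, 0, 1, 0, 9, 1], [0, 0, 0, 1, 0, 12, 1], [0, 0, 0, 1, 0, 15, 1], [0, 0, 0, 1, 0, 18, 1], [0, 0, 0, 1, 0, 20, 1], [0, 0, 0, 1, 0, 22, 1], [0, 0, 0, 1, 0, 24, 1], [0, 0, 0, 1, 0, 24, 1]]])

```text
time_s: 5.72
eef_pos: [0.5515, -0.0435, 0.1345]
eef_rot: [[0.863, 0.504, -0.0], [0.504, -0.863, 0.0], [-0.0, -0.0, -1.0]]
force: [-0.0, 0.1, -4.0]
grip_width: 0.0236
finger_force: 50.0
```

```bash
python3 -c "
from h import *
to([.5506,-.0445,.123],30.4); print(env.observe()['wrist_torque'])"
```

```text
t5.72 row [-0.     0.    -0.002] [-1.3  0.4 11.5] pos [ 0.5515 -0.0435  0.1345] yaw 30.3 F [-0.   0.1 -4. ] w 0.0236 q6 [-0.12  0.92]
[ 0.01802785  0.0099428  -0.0031514 ]
```

step_arm(plan=[[[0, 0, 0, 0, 0, 3, 1], [0, 0, 0, 0, 0, 6, 1], [0, 0, 0, 0, 0, 8, 1], [0, 0, 0, 0, 0, 10, 1], [0, 0, 0, 0, 0, 11, 1], [0, 0, 0, 0, 0, 11.5, 1], [0, 0, 0, 0, 0, 11.5, 1]]])

```text
time_s: 6.3
eef_pos: [0.5516, -0.0435, 0.1238]
eef_rot: [[0.863, 0.505, -0.0], [0.505, -0.863, 0.0], [-0.0, -0.0, -1.0]]
force: [-5.5, 0.3, 6.4]
grip_width: 0.0237
finger_force: 50.0
```

```bash
python3 -c "
from h import *
to([.5506,-.0445,.123],30.4); print(env.observe()['wrist_torque'])"
```

```text
t6.30 row [-0.     0.    -0.002] [-1.4  0.3  0.8] pos [ 0.5516 -0.0435  0.1238] yaw 30.3 F [-5.5  0.3  6.4] w 0.0237 q6 [-0.12  0.92]
[0.15736645 0.81403703 0.01025459]
```

step_arm(plan=[[[0, 0, 0, 0, 0, 0, 0.3], [0, 0, 0, 0, 0, 0, 0.3], [0, 0, 0, 0, 0, 0, 0.3], [0, 0, 0, 0, 0, -3, 0.3], [0, 0, 0, 0, 0, -30, 0.3], [0, 0, 0, 0, 0, -65, 0.3], [0, 0, 0, 0, 0, -100, 0.3], [0, 0, 0, -30, 0, -120, 0], [0, 0, 0, -60, 0, -120, 0], [0, 0, 0, -60, 0, -120, 0]]])

```text
time_s: 7.13
eef_pos: [0.4973, -0.075, 0.2447]
eef_rot: [[0.864, 0.504, 0.001], [0.504, -0.864, -0.001], [0.001, 0.001, -1.0]]
force: [0.0, -0.9, -1.2]
grip_width: 0.0808
finger_force: 0.0
```

```bash
python3 - <<'E'
from h import *
to([.5506,-.0445,.123],30.4)
s=env.snapshot("wrist"); np.save("w3.npy",s,allow_pickle=True);cv2.imwrite("pics/w3.png",s["color"])
t=env.snapshot("side"); np.save("s3.npy",t,allow_pickle=True)
cv2.imwrite("pics/s3.png",np.vstack([s["color"],t["color"]])[::1] if 0 else np.hstack([cv2.resize(s["color"],(400,300)),cv2.resize(t["color"][130:280,200:400],(400,300))]))
E
```

```text
t7.13 row [ 0.001 -0.001 -0.002] [ 61.4   0.4 121.7] pos [ 0.4973 -0.075   0.2447] yaw 30.27 F [ 0.  -0.9 -1.2] w 0.0808 q6 [-0.2   0.85]
```

View pics/s3.png

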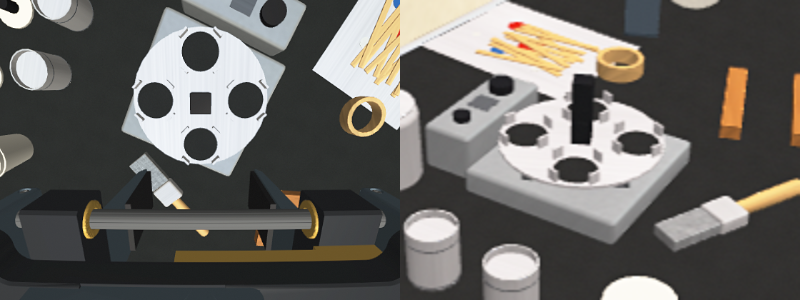

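The left half (wrist) and right half (side) both show the carrier flat on the platen, with four empty pockets. I'll measure the pocket positions and use them to check the height.

```bash
cat >> h.py <<'E'
def blobs(s,seeds,z,thr=90):
    g=cv2.cvtColor(s["color"],cv2.COLOR_BGR2GRAY); l=cv2.connectedComponents((g<thr).astype(np.uint8))[1]; P=[]
    for x,y in seeds:
        cn=max(cv2.findContours((l==l[int(y),int(x)]).astype(np.uint8),0,1)[0],key=cv2.contourArea)
        (cx,cy),r=cv2.minEnclosingCircle(px2w(s,cn.reshape(-1,2),z)[:,:2].astype(np.float32)*1000); P.append((cx,cy,r))
    return np.array(P)
E
python3 - <<'E'
from h import *
for n,sd in (("w3",[(280,71),(344,140),(280,202),(217,139)]),("s3",[(200+526-400 >> 0,0)] and [(263,197),(319,201),(287,214)])):
    s=np.load(n+".npy",allow_pickle=True).item()
    for z in (.059,.073):
        P=blobs(s,sd,z)
        m=(P[0,:2]+P[2,:2])/2 if len(P)==4 else (P[0,:2]+P[1,:2])/2
        d=P[0,:2]-(P[2,:2] if len(P)==4 else P[1,:2])
        print(n,z,P.round(1).tolist(),"c",m.round(1),"half",np.linalg.norm(d)/2,np.degrees(np.arctan2(d[1],d[0])))
E
```

```text
w3 0.059 [[610.0, -9.8, 25.5], [586.6, -100.3, 25.4], [496.0, -76.5, 25.4], [519.9, 13.7, 25.5]] c [553.  -43.1] half 66.0339385655678 30.336161247619867
w3 0.073 [[608.1, -10.9, 24.5], [585.7, -97.6, 24.3], [498.9, -74.8, 24.3], [521.8, 11.6, 24.4]] c [553.5 -42.8] half 63.26344793225457 30.336183552097122
s3 0.059 [[610.7, -10.5, 24.9], [496.2, -77.4, 25.3], [520.4, 13.2, 25.2]] c [553.4 -43.9] half 66.26892537967194 30.31968747523763
s3 0.073 [[596.6, 6.9, 24.4], [484.6, -58.6, 24.7], [508.3, 30.1, 24.7]] c [540.6 -25.8] half 64.83794745275962 30.319675090872533
```

```bash
python3 -c "
from h import *
to([.43,.22,.26],30.3)"
```

```text
t7.23 row [ 0.001 -0.001 -0.001] [  88.  -289.2  -16.1] pos [ 0.4996 -0.0742  0.2441] yaw 30.23 F [ 0.5 -0.3 -0. ] w 0.0889 q6 [-0.19  0.85]
```

step_arm(plan=[[[0, 0, 0, 88, -289, -16, 0], [0, 0, 0, 88, -289, -16, 0], [0, 0, 0, 88, -289, -16, 0], [0, 0, 0, 88, -289, -16, 0], [0, 0, 0, 88, -289, -16, 0], [0, 0, 0, 88, -289, -16, 0], [0, 0, 0, 88, -289, -16, 0], [0, 0, 0, 88, -289, -16, 0], [0, 0, 0, 88, -289, -16, 0], [0, 0, 0, 88, -289, -16, 0]]])

```text
time_s: 8.07
eef_pos: [0.4301, 0.2207, 0.2592]
eef_rot: [[0.862, 0.506, -0.0], [0.506, -0.862, -0.0], [-0.001, 0.0, -1.0]]
force: [0.0, -0.8, -0.8]
grip_width: 0.091
finger_force: 0.0
```

```bash
python3 - <<'E'
from h import *
to([.43,.22,.26],30.3)
s=env.snapshot("wrist"); np.save("w4.npy",s,allow_pickle=True);cv2.imwrite("pics/w4.png",s["color"])
print(w2px(s,[[.545,.376,.011],[.53,.276,.011],[.454,.393,.011],[.409,.289,.011],[.619,.282,.065],[.574,.188,.065],[.475,.184,.065]]).round())
E
```

```text
t8.07 row [0.    0.001 0.002] [-0.5  0.6 -0.8] pos [0.4301 0.2207 0.2592] yaw 30.42 F [ 0.  -0.8 -0.8] w 0.091 q6 [0.43 1.47]
[[214.  37.]
 [282.  95.]
 [166. 101.]
 [225. 176.]
 [324.   3.]
 [377.  97.]
 [329. 181.]]
```

View pics/w4.png

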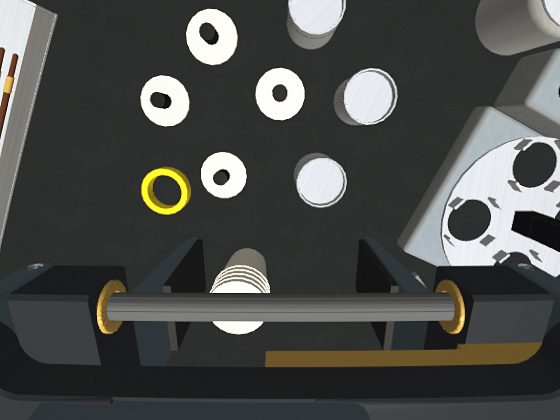

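The wrist view shows tin rims at B (371,96), C (322,180) and A (316,8, cut off). The white caps are at (212,36), (280,94), (165,101) and (224,175), and the tape at (165,191).

```bash
cat >> h.py <<'E'
C=np.array([.5531,-.0433]); CY=30.33
def pocket(k): a=np.radians(CY+90*k); return C+.066*np.array([np.cos(a),np.sin(a)])
def white(s,z,rmm,lo=0.7,hi=1.3):
    "bright discs near radius rmm at height z"
    g=cv2.cvtColor(s["color"],cv2.COLOR_BGR2GRAY); out=[]
    for cn in cv2.findContours((g>170).astype(np.uint8),0,1)[0]:
        if cv2.contourArea(cn)<80: continue
        w=px2w(s,cn.reshape(-1,2),z)[:,:2].astype(np.float32)*1000; (x,y),r=cv2.minEnclosingCircle(w)
        if lo*rmm<r<hi*rmm: out.append((round(x,1),round(y,1),round(r,1)))
    return out
E
python3 - <<'E'
from h import *
s=np.load("w4.npy",allow_pickle=True).item()
print("tins",px2w(s,[(371,96),(322,180),(316,8)],.065).round(4).tolist())
print("auto tin",white(s,.065,28)); print("auto cap",white(s,.011,29.5))
print([pocket(k).round(4).tolist() for k in range(4)])
t=np.load("top0.npy",allow_pickle=True).item()
print("top auto",white(t,.065,28),white(t,.011,29.5))
to([.4752,.1845,.05],30.3)
E
```

```text
tins [[0.5717, 0.1943, 0.065], [0.4718, 0.191, 0.065], [0.6114, 0.2862, 0.065]]
auto tin [(264.4, 186.1, 31.3), (371.5, 336.8, 26.0), (469.0, 190.1, 27.6), (421.5, 287.7, 25.4), (459.1, 376.9, 25.6), (570.7, 194.9, 27.7), (525.1, 276.5, 25.3), (683.7, 27.7, 33.0), (537.6, 362.1, 25.5), (727.6, 82.1, 20.6), (614.9, 287.2, 27.3)]
auto cap [(227.4, 174.4, 36.3), (351.5, 348.9, 30.2), (464.3, 179.1, 32.0), (409.3, 292.0, 29.4), (452.9, 395.4, 29.6), (582.1, 184.7, 32.1), (529.3, 279.1, 29.3), (712.9, -9.0, 38.2), (543.8, 378.2, 29.5), (763.8, 54.0, 23.9), (633.3, 291.5, 31.7)]
[[0.6101, -0.01], [0.5198, 0.0137], [0.4961, -0.0766], [0.5864, -0.1003]]
top auto [(352.9, 331.6, 29.3), (405.7, 277.0, 28.9), (447.5, 375.7, 28.8), (467.8, 187.6, 27.7), (520.5, 264.8, 28.6), (534.2, 359.4, 28.7), (560.7, 718.4, 32.5), (569.5, 192.6, 27.4), (614.7, 285.7, 27.2), (1062.4, -789.8, 29.9)] [(353.3, 347.4, 30.7), (408.6, 290.3, 30.3), (452.4, 393.7, 30.1), (473.7, 196.5, 29.0), (528.9, 277.5, 30.0), (543.3, 376.6, 30.1), (571.1, 752.8, 34.1), (580.3, 201.7, 28.8), (627.7, 299.3, 28.5), (1097.0, -827.9, 31.4)]
t8.12 row [0.    0.001 0.001] [ 21.1  53.3 209.1] pos [0.4303 0.2199 0.2591] yaw 30.33 F [ 0.2  0.6 -0.3] w 0.0911 q6 [0.42 1.47]
```

```bash
python3 -c "
from h import *
to([.469,.1900,.048],30.3)"
```

```text
t8.12 row [0.    0.001 0.001] [ 18.5  45.4 211.1] pos [0.4303 0.2199 0.2591] yaw 30.33 F [ 0.2  0.6 -0.3] w 0.0911 q6 [0.42 1.47]
```

step_arm(plan=[[[0, 0, 0, 10, 22, 40, 0], [0, 0, 0, 18.5, 45, 80, 0], [0, 0, 0, 18.5, 45, 120, 0], [0, 0, 0, 18.5, 45, 150, 0], [0, 0, 0, 18.5, 45, 180, 0], [0, 0, 0, 18.5, 45, 205, 0], [0, 0, 0, 18.5, 45, 211, 0], [0, 0, 0, 18.5, 45, 211, 1], [0, 0, 0, 18.5, 45, 211, 1], [0, 0, 0, 18.5, 45, 211, 1]]], squeeze=30)

```text
time_s: 8.95
eef_pos: [0.4699, 0.1906, 0.05]
eef_rot: [[0.864, 0.504, 0.002], [0.504, -0.864, 0.001], [0.002, 0.0, -1.0]]
force: [0.1, -0.4, 0.9]
grip_width: 0.0742
finger_force: 0.0
```

step_arm(plan=[[[0, 0, 0, 0, 0, 0, 1], [0, 0, 0, 0, 0, 0, 1], [0, 0, 0, 0, 0, 0, 1], [0, 0, 0, 0, 0, 0, 1], [0, 0, 0, 0, 0, 0, 1], [0, 0, 0, 0, 0, 0, 1]]])

```text
time_s: 9.45
eef_pos: [0.4694, 0.1909, 0.0494]
eef_rot: [[0.863, 0.505, 0.001], [0.505, -0.863, 0.0], [0.001, 0.0, -1.0]]
force: [-1.8, -1.3, 11.0]
grip_width: 0.0555
finger_force: 30.0
```

```bash
python3 -c "
from h import *
p=pocket(2)
to([p[0],p[1],.17],30.3)"
```

```text
t9.45 row [ 0.    -0.001  0.   ] [-111.7  244.5 -120.6] pos [0.4694 0.1909 0.0494] yaw 30.31 F [-1.8 -1.3 11. ] w 0.0555 q6 [0.34 1.38]
```

step_arm(plan=[[[0, 0, 0, 0, 0, -20, 1], [0, 0, 0, 0, 0, -55, 1], [0, 0, 0, 0, 0, -90, 1], [0, 0, 0, -12, 27, -115, 1], [0, 0, 0, -28, 60, -120, 1], [0, 0, 0, -44, 95, -120, 1], [0, 0, 0, -60, 130, -120, 1], [0, 0, 0, -76, 165, -120, 1], [0, 0, 0, -92, 200, -120, 1], [0, 0, 0, -104, 228, -120, 1]]])

```text
time_s: 10.28
eef_pos: [0.4938, -0.0611, 0.1689]
eef_rot: [[0.864, 0.504, 0.001], [0.504, -0.864, -0.0], [0.001, 0.001, -1.0]]
force: [1.1, 0.9, -2.1]
grip_width: 0.0555
finger_force: 30.0
```

step_arm(plan=[[[0, 0, 0, -7.7, 16.5, 10, 1], [0, 0, 0, -7.7, 16.5, 25, 1], [0, 0, 0, -7.7, 16.5, 35, 1], [0, 0, 0, -7.7, 16.5, 35, 1], [0, 0, 0, -7.7, 16.5, 35, 1]]])

```text
time_s: 10.7
eef_pos: [0.4952, -0.0763, 0.1332]
eef_rot: [[0.863, 0.505, -0.001], [0.505, -0.863, 0.0], [-0.001, -0.001, -1.0]]
force: [0.9, 0.7, -1.3]
grip_width: 0.0557
finger_force: 30.0
```

```bash
python3 -c "
from h import *
p=pocket(2)
to([p[0],p[1],.109],30.3)"
```

```text
t10.70 row [-0.001  0.001  0.001] [ 0.6  0.8 24.2] pos [ 0.4952 -0.0763  0.1332] yaw 30.34 F [ 0.9  0.7 -1.3] w 0.0557 q6 [-0.2   0.84]
```

Tin base is now 84 mm up, above the tabs. I'll lower it into the pocket slowly.

step_arm(plan=[[[0, 0, 0, 0.5, 0.7, 6, 1], [0, 0, 0, 0.5, 0.7, 11, 1], [0, 0, 0, 0.5, 0.7, 16, 1], [0, 0, 0, 0.5, 0.7, 20, 1], [0, 0, 0, 0.5, 0.7, 23, 1], [0, 0, 0, 0.5, 0.7, 24, 1], [0, 0, 0, 0.5, 0.7, 24, 1]]])

```text
time_s: 11.28
eef_pos: [0.4963, -0.0771, 0.1091]
eef_rot: [[0.863, 0.505, -0.001], [0.505, -0.863, 0.0], [-0.0, -0.0, -1.0]]
force: [-0.4, 0.2, -2.9]
grip_width: 0.0557
finger_force: 30.0
```

```bash
python3 -c "
from h import *
p=pocket(2)
to([p[0],p[1],.109],30.3)"
```

```text
t11.28 row [-0.  0.  0.] [ 0.1 -0.5  0.1] pos [ 0.4963 -0.0771  0.1091] yaw 30.3 F [-0.4  0.2 -2.9] w 0.0557 q6 [-0.2   0.84]
```

step_arm(plan=[[[0, 0, 0, 0, 0, 1, 1], [0, 0, 0, 0, 0, 1, 0.15], [0, 0, 0, 0, 0, 1, 0.15], [0, 0, 0, 0, 0, 1, 0.15], [0, 0, 0, 0, 0, -30, 0.15], [0, 0, 0, 0, 0, -65, 0.15], [0, 0, 0, 0, 0, -100, 0], [0, 0, 0, 10, -40, -110, 0], [0, 0, 0, 20, -80, -120, 0], [0, 0, 0, 20, -120, -140, 0]]])

```text
time_s: 12.12
eef_pos: [0.4547, 0.0343, 0.2477]
eef_rot: [[0.864, 0.503, -0.0], [0.503, -0.864, 0.0], [0.0, -0.0, -1.0]]
force: [-0.2, 0.7, 0.1]
grip_width: 0.0913
finger_force: 0.0
```

```bash
python3 -c "
from h import *
to([.49,.14,.26],30.3)"
```

```text
t12.12 row [-0.    -0.    -0.001] [ 83.7 -73.6 -12.3] pos [0.4547 0.0343 0.2477] yaw 30.22 F [-0.2  0.7  0.1] w 0.0913 q6 [0.02 1.07]
```

step_arm(plan=[[[0, 0, 0, 28, -25, -4, 0], [0, 0, 0, 56, -50, -8, 0], [0, 0, 0, 83, -73, -12, 0], [0, 0, 0, 83, -73, -12, 0], [0, 0, 0, 83, -73, -12, 0]]])

```text
time_s: 12.53
eef_pos: [0.4903, 0.1393, 0.2597]
eef_rot: [[0.862, 0.507, 0.001], [0.507, -0.862, 0.0], [0.0, 0.0, -1.0]]
force: [0.8, -0.5, 0.7]
grip_width: 0.0914
finger_force: 0.0
```

```bash
python3 - <<'E'
from h import *
s=env.snapshot("wrist"); np.save("w5.npy",s,allow_pickle=True);cv2.imwrite("pics/w5.png",s["color"])
print("tins",white(s,.065,28,.9,1.1)); print("caps",white(s,.011,29.5,.95,1.05)); print("placed",white(s,.124,28,.9,1.1))
t=env.snapshot("side"); cv2.imwrite("pics/s5.png",np.hstack([cv2.resize(s["color"],(400,300)),cv2.resize(t["color"][130:280,200:400],(400,300))]))
to([.5705,.1945,.05],30.3)
E
```

```text
tins [(387.6, -53.3, 27.5), (378.4, 327.0, 26.2), (429.8, 276.6, 25.5), (467.6, 365.7, 25.6), (571.0, 194.5, 27.6), (533.4, 265.4, 25.4), (545.7, 351.0, 25.5), (615.8, 287.5, 27.6)]
caps [(350.0, 350.4, 30.3), (409.5, 292.0, 29.5), (453.3, 395.2, 29.7), (529.5, 279.1, 29.4), (543.7, 378.2, 29.5)]
placed []
t12.63 row [-0.     0.001  0.   ] [ 98.7  -8.3 209.1] pos [0.4896 0.1375 0.2592] yaw 30.31 F [-0.4  0.4 -0.2] w 0.0912 q6 [0.23 1.27]
```

View pics/s5.png

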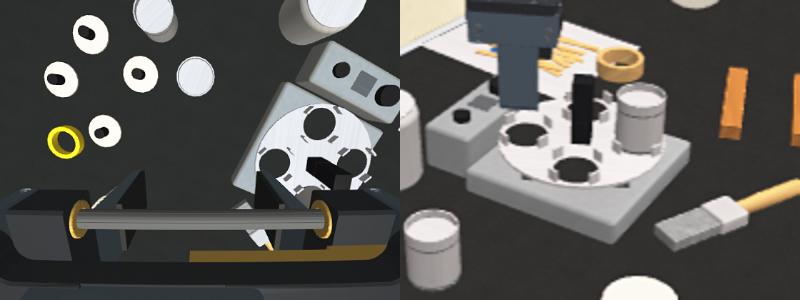

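The composite shows tin 1 upright in its pocket and the other objects not displaced. Tin B is next, for the pocket at 30°.

step_arm(plan=[[[0, 0, 0, 35, -3, 15, 0], [0, 0, 0, 70, -6, 30, 0], [0, 0, 0, 99, -8, 55, 0], [0, 0, 0, 99, -8, 90, 0], [0, 0, 0, 99, -8, 125, 0], [0, 0, 0, 99, -8, 160, 0], [0, 0, 0, 99, -8, 190, 0], [0, 0, 0, 99, -8, 210, 0], [0, 0, 0, 99, -8, 210, 0], [0, 0, 0, 99, -8, 210, 1]]])

```text
time_s: 13.47
eef_pos: [0.5709, 0.1935, 0.049]
eef_rot: [[0.864, 0.503, -0.002], [0.503, -0.864, -0.001], [-0.002, -0.001, -1.0]]
force: [0.4, -0.1, 0.4]
grip_width: 0.0871
finger_force: 0.0
```

step_arm(plan=[[[0, 0, 0, 0, 0, 0, 1], [0, 0, 0, 0, 0, 0, 1], [0, 0, 0, 0, 0, 0, 1], [0, 0, 0, 0, 0, 0, 1], [0, 0, 0, 0, 0, 0, 1], [0, 0, 0, 0, 0, 0, 1], [0, 0, 0, 0, 0, 0, 1], [0, 0, 0, 0, 0, 0, 1]]])

```text
time_s: 14.13
eef_pos: [0.5719, 0.1949, 0.0503]
eef_rot: [[0.863, 0.505, 0.001], [0.505, -0.863, 0.0], [0.001, 0.0, -1.0]]
force: [-2.4, -1.7, 9.0]
grip_width: 0.0552
finger_force: 30.0
```

```bash
python3 -c "
from h import *
p=pocket(0)
to([p[0],p[1],.17],30.3)"
```

```text
t14.13 row [ 0.    -0.001 -0.   ] [ -70.3  196.2 -119.7] pos [0.5719 0.1949 0.0503] yaw 30.3 F [-2.4 -1.7  9. ] w 0.0552 q6 [0.29 1.33]
```

step_arm(plan=[[[0, 0, 0, 0, 0, -20, 1], [0, 0, 0, 0, 0, -55, 1], [0, 0, 0, 0, 0, -90, 1], [0, 0, 0, -9, 27, -115, 1], [0, 0, 0, -21, 58, -119, 1], [0, 0, 0, -33, 92, -119, 1], [0, 0, 0, -45, 126, -119, 1], [0, 0, 0, -57, 160, -119, 1], [0, 0, 0, -70, 190, -110, 1], [0, 0, 0, -70.3, 196.2, -95, 1]]])

```text
time_s: 14.97
eef_pos: [0.6109, -0.0141, 0.1457]
eef_rot: [[0.865, 0.502, 0.003], [0.502, -0.865, -0.001], [0.002, 0.002, -1.0]]
force: [0.4, -0.4, -1.6]
grip_width: 0.0552
finger_force: 30.0
```

step_arm(plan=[[[0, 0, 0, 0, 0, 8, 1], [0, 0, 0, 0, 0, 12, 1], [0, 0, 0, 0, 0, 12, 1], [0, 0, 0, 0, 0, 12, 1]]])

```text
time_s: 15.3
eef_pos: [0.6096, -0.009, 0.1326]
eef_rot: [[0.863, 0.506, -0.0], [0.506, -0.863, 0.0], [-0.0, -0.0, -1.0]]
force: [0.1, -0.1, -2.1]
grip_width: 0.0554
finger_force: 30.0
```

```bash
python3 -c "
from h import *
p=pocket(0)
to([p[0],p[1],.1095],30.3)"
```

```text
t15.30 row [-0.     0.     0.001] [-0.   1.1 23.1] pos [ 0.6096 -0.009   0.1326] yaw 30.37 F [ 0.1 -0.1 -2.1] w 0.0554 q6 [-0.05  0.99]
```

step_arm(plan=[[[0, 0, 0, 0, 1, 8, 1], [0, 0, 0, 0, 1, 14, 1], [0, 0, 0, 0, 1, 19, 1], [0, 0, 0, 0, 1, 22.5, 1], [0, 0, 0, 0, 1, 24, 1], [0, 0, 0, 0, 1, 24, 1], [0, 0, 0, 0, 1, 24, 1]]])

```text
time_s: 15.88
eef_pos: [0.6101, -0.0107, 0.1091]
eef_rot: [[0.863, 0.505, -0.001], [0.505, -0.863, 0.0], [-0.001, -0.001, -1.0]]
force: [-8.1, 1.3, 15.4]
grip_width: 0.0555
finger_force: 30.0
```

```bash
python3 -c "
from h import *
p=pocket(0)
to([p[0],p[1],.1095],30.3)"
```

```text
t15.88 row [-0.001  0.001  0.   ] [ 0.3 -0.6 -0.4] pos [ 0.6101 -0.0107  0.1091] yaw 30.3 F [-8.1  1.3 15.4] w 0.0555 q6 [-0.06  0.99]
```

step_arm(plan=[[[0, 0, 0, 0, 0, 0, 0.15], [0, 0, 0, 0, 0, 0, 0.15], [0, 0, 0, 0, 0, 0, 0.15], [0, 0, 0, 0, 0, -30, 0.15], [0, 0, 0, 0, 0, -65, 0.15], [0, 0, 0, 0, 0, -100, 0], [0, 0, 0, -10, -35, -115, 0], [0, 0, 0, -20, -75, -140, 0], [0, 0, 0, -25, -115, -150, 0], [0, 0, 0, -25, -150, -150, 0]]])

```text
time_s: 16.72
eef_pos: [0.5125, 0.1065, 0.2608]
eef_rot: [[0.864, 0.503, 0.003], [0.503, -0.864, 0.0], [0.003, 0.001, -1.0]]
force: [0.5, -0.0, 0.4]
grip_width: 0.0912
finger_force: 0.0
```

step_arm(plan=[[[0, 0, 0, 0, -30, 0, 0], [0, 0, 0, 0, -40, 0, 0], [0, 0, 0, 0, -40, 0, 0], [0, 0, 0, 0, -40, 0, 0]]])

```text
time_s: 17.05
eef_pos: [0.4931, 0.1405, 0.2585]
eef_rot: [[0.863, 0.505, 0.0], [0.505, -0.863, -0.0], [0.0, 0.0, -1.0]]
force: [0.8, -0.4, -0.4]
grip_width: 0.0913
finger_force: 0.0
```

```bash
python3 - <<'E'
from h import *
s=env.snapshot("wrist"); np.save("w6.npy",s,allow_pickle=True);cv2.imwrite("pics/w6.png",s["color"])
print("tins",white(s,.065,28,.9,1.1)); print("caps",white(s,.011,29.5,.95,1.05)); print("placed",white(s,.124,28,.9,1.1))
to([.6155,.2875,.05],30.3)
E
```

```text
tins [(391.0, -52.0, 26.7), (379.0, 327.0, 26.1), (430.0, 276.6, 25.6), (467.9, 365.6, 25.4), (533.8, 265.5, 25.4), (546.3, 351.1, 25.5), (615.9, 287.6, 27.8)]
caps [(364.1, -88.6, 30.9), (350.2, 350.3, 30.2), (409.2, 292.0, 29.6), (453.2, 395.0, 29.5), (529.4, 279.1, 29.4), (543.9, 378.2, 29.5)]
placed []
t17.10 row [ 0. -0.  0.] [179.9 -65.8 208.4] pos [0.4934 0.14   0.2584] yaw 30.31 F [-0.4  0.1 -0.1] w 0.091 q6 [0.23 1.27]
```

step_arm(plan=[[[0, 0, 0, 36, -13, 10, 0], [0, 0, 0, 72, -26, 20, 0], [0, 0, 0, 108, -39, 30, 0], [0, 0, 0, 144, -53, 45, 0], [0, 0, 0, 180, -66, 60, 0], [0, 0, 0, 180, -66, 95, 0], [0, 0, 0, 180, -66, 130, 0], [0, 0, 0, 180, -66, 165, 0], [0, 0, 0, 180, -66, 195, 0], [0, 0, 0, 180, -66, 209, 0]]])

```text
time_s: 17.93
eef_pos: [0.6139, 0.2861, 0.0448]
eef_rot: [[0.864, 0.503, -0.005], [0.503, -0.864, -0.002], [-0.005, -0.001, -1.0]]
force: [-1.3, -0.0, -0.7]
grip_width: 0.0915
finger_force: 0.0
```

step_arm(plan=[[[0, 0, 0, 0, 0, 0, 0], [0, 0, 0, 0, 0, 0, 1], [0, 0, 0, 0, 0, 0, 1], [0, 0, 0, 0, 0, 0, 1], [0, 0, 0, 0, 0, 0, 1], [0, 0, 0, 0, 0, 0, 1], [0, 0, 0, 0, 0, 0, 1], [0, 0, 0, 0, 0, 0, 1], [0, 0, 0, 0, 0, 0, 1]]])

```text
time_s: 18.68
eef_pos: [0.6153, 0.2885, 0.0504]
eef_rot: [[0.863, 0.505, 0.001], [0.505, -0.863, 0.0], [0.001, 0.0, -1.0]]
force: [-2.0, -2.1, 7.9]
grip_width: 0.0557
finger_force: 30.0
```

```bash
python3 -c "
from h import *
p=pocket(1)
to([p[0],p[1],.17],30.3)"
```

```text
t18.68 row [ 0.    -0.001  0.   ] [-221.1  189.  -119.8] pos [0.6153 0.2885 0.0504] yaw 30.31 F [-2.  -2.1  7.9] w 0.0557 q6 [0.4  1.45]
```

step_arm(plan=[[[0, 0, 0, 0, 0, -20, 1], [0, 0, 0, 0, 0, -55, 1], [0, 0, 0, 0, 0, -90, 1], [0, 0, 0, -20, 17, -115, 1], [0, 0, 0, -45, 38, -119, 1], [0, 0, 0, -73, 62, -119, 1], [0, 0, 0, -101, 86, -119, 1], [0, 0, 0, -129, 110, -119, 1], [0, 0, 0, -157, 134, -119, 1], [0, 0, 0, -185, 158, -119, 1]]])

```text
time_s: 19.52
eef_pos: [0.5339, 0.0572, 0.1686]
eef_rot: [[0.863, 0.505, 0.0], [0.505, -0.863, -0.0], [0.0, 0.0, -1.0]]
force: [1.4, 0.2, -1.4]
grip_width: 0.0554
finger_force: 30.0
```

step_arm(plan=[[[0, 0, 0, -24, 21, 5, 1], [0, 0, 0, -36, 31, 20, 1], [0, 0, 0, -36, 31, 35, 1], [0, 0, 0, -36, 31, 35, 1], [0, 0, 0, -36, 31, 35, 1], [0, 0, 0, -36, 31, 35, 1]]])

```text
time_s: 20.02
eef_pos: [0.5199, 0.014, 0.1342]
eef_rot: [[0.863, 0.505, 0.001], [0.505, -0.863, 0.0], [0.001, 0.0, -1.0]]
force: [0.5, 0.2, -1.6]
grip_width: 0.0554
finger_force: 30.0
```

```bash
python3 -c "
from h import *
p=pocket(1)
to([p[0],p[1],.1095],30.3)"
```

```text
t20.02 row [ 0.    -0.001  0.001] [-0.3  0.2 24.7] pos [0.5199 0.014  0.1342] yaw 30.33 F [ 0.5  0.2 -1.6] w 0.0554 q6 [-0.02  1.02]
```

step_arm(plan=[[[0, 0, 0, 0, 0, 8, 1], [0, 0, 0, 0, 0, 14, 1], [0, 0, 0, 0, 0, 19, 1], [0, 0, 0, 0, 0, 22.5, 1], [0, 0, 0, 0, 0, 24.5, 1], [0, 0, 0, 0, 0, 24.5, 1], [0, 0, 0, 0, 0, 24.5, 1]]])

```text
time_s: 20.6
eef_pos: [0.5193, 0.0138, 0.1091]
eef_rot: [[0.863, 0.504, -0.001], [0.504, -0.863, 0.0], [-0.001, -0.001, -1.0]]
force: [-4.2, 3.4, 8.8]
grip_width: 0.0557
finger_force: 30.0
```

step_arm(plan=[[[0, 0, 0, 0, 0, 0, 0.28], [0, 0, 0, 0, 0, 0, 0.28], [0, 0, 0, 0, 0, 0, 0.28], [0, 0, 0, 0, 0, -30, 0.28], [0, 0, 0, 0, 0, -65, 0.28], [0, 0, 0, 0, 0, -100, 0.28], [0, 0, 0, 0, -35, -130, 0.28], [0, 0, 0, 0, -75, -150, 0.28], [0, 0, 0, 10, -115, -150, 0.28], [0, 0, 0, 20, -150, -150, 0.28]]])

```text
time_s: 21.43
eef_pos: [0.4609, 0.1536, 0.2608]
eef_rot: [[0.864, 0.503, 0.003], [0.503, -0.864, 0.001], [0.003, 0.001, -1.0]]
force: [0.9, -0.2, -1.2]
grip_width: 0.0656
finger_force: 0.0
```

```bash
python3 - <<'E'
from h import *
s=env.snapshot("wrist"); np.save("w7.npy",s,allow_pickle=True)
t=env.snapshot("side"); cv2.imwrite("pics/s7.png",np.hstack([cv2.resize(s["color"],(400,300)),cv2.resize(t["color"][130:280,200:400],(400,300))]))
print("caps",white(s,.011,29.5,.95,1.05))
for n,q in (("wrist",s),("side",t)): print(n,"placed",white(q,.124,28,.9,1.1))
print([pocket(k).round(4).tolist() for k in range(3)])
to([.5293,.279,.05],30.3)
E
```

```text
caps [(350.5, 350.0, 30.4), (409.3, 292.2, 29.5), (453.1, 395.3, 29.6), (529.3, 279.2, 29.3), (543.8, 378.0, 29.4)]
wrist placed [(705.7, 91.4, 30.6)]
side placed [(288.4, 419.0, 30.4), (371.8, 461.8, 25.4), (334.9, 374.6, 25.5), (447.6, 447.1, 25.9), (435.6, 363.5, 25.5), (325.8, 100.2, 29.2), (495.3, -78.8, 28.1)]
[[0.6101, -0.01], [0.5198, 0.0137], [0.4961, -0.0766]]
t21.53 row [-0.    -0.002  0.004] [121.7 -70.3 209.8] pos [0.46   0.1564 0.2596] yaw 30.55 F [ 0.7 -0.4  0.6] w 0.0658 q6 [0.28 1.32]
```

View pics/s7.png

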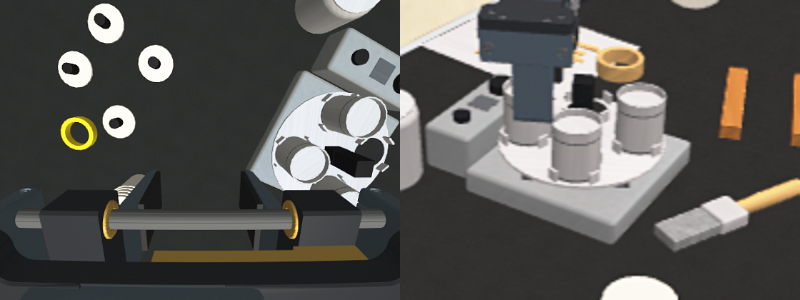

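The composite shows all three tins upright in pockets. The four white caps have not moved. Now the caps, starting with the one at (0.529, 0.279).

step_arm(plan=[[[0, 0, 0.004, 36, -21, 20, 0.5], [0, 0, 0.004, 72, -42, 40, 0.5], [0, 0, 0.004, 108, -62, 60, 0.5], [0, 0, 0.004, 121.7, -70.3, 90, 0.5], [0, 0, 0.004, 121.7, -70.3, 125, 0.5], [0, 0, 0.004, 121.7, -70.3, 160, 0.5], [0, 0, 0.004, 121.7, -70.3, 190, 0.5], [0, 0, 0.004, 121.7, -70.3, 210, 0.5], [0, 0, 0.004, 121.7, -70.3, 219, 0.5], [0, 0, 0.004, 121.7, -70.3, 221, 0.5]]], squeeze=25)

```text
time_s: 22.37
eef_pos: [0.5302, 0.2737, 0.0362]
eef_rot: [[0.866, 0.501, -0.002], [0.501, -0.866, -0.001], [-0.003, -0.0, -1.0]]
force: [0.1, -0.1, -0.6]
grip_width: 0.0459
finger_force: 0.0
```

```bash
python3 -c "
from h import *
to([.5293,.2792,.037],30.3)"
```

```text
t22.37 row [-0.     0.003 -0.004] [ 1.9 -5.2 -0.8] pos [0.5302 0.2737 0.0362] yaw 30.05 F [ 0.1 -0.1 -0.6] w 0.0459 q6 [0.44 1.48]
```

step_arm(plan=[[[0, 0, 0, 0, 0, 0, 0.5], [0, 0, 0, 0, 0, 0, 1], [0, 0, 0, 0, 0, 0, 1], [0, 0, 0, 0, 0, 0, 1], [0, 0, 0, 0, 0, 0, 1], [0, 0, 0, 0, 0, 0, 1], [0, 0, 0, 0, 0, 0, 1], [0, 0, 0, 0, 0, 0, 1]]])

```text
time_s: 23.03
eef_pos: [0.5312, 0.2747, 0.0386]
eef_rot: [[0.865, 0.501, 0.001], [0.501, -0.865, 0.0], [0.001, 0.0, -1.0]]
force: [-2.5, -1.2, 7.5]
grip_width: 0.0172
finger_force: 25.0
```

```bash
python3 -c "
from h import *
p=pocket(2)
to([p[0],p[1],.19],30.3)"
```

```text
t23.03 row [ 0.    -0.001 -0.004] [-206.3  286.5 -151.5] pos [0.5312 0.2747 0.0386] yaw 30.07 F [-2.5 -1.2  7.5] w 0.0172 q6 [0.44 1.48]
```

step_arm(plan=[[[0, 0, 0, 0, 0, -25, 1], [0, 0, 0, 0, 0, -65, 1], [0, 0, 0, 0, 0, -105, 1], [0, 0, 0, -10, 14, -140, 1], [0, 0, 0, -25, 35, -156, 1], [0, 0, 0, -47, 65, -156, 1], [0, 0, 0, -69, 96, -156, 1], [0, 0, 0, -91, 127, -156, 1], [0, 0, 0, -113, 158, -156, 1], [0, 0, 0, -135, 189, -156, 1]]])

```text
time_s: 23.87
eef_pos: [0.5082, 0.0418, 0.1943]
eef_rot: [[0.865, 0.501, 0.001], [0.501, -0.865, -0.0], [0.0, 0.0, -1.0]]
force: [0.8, -0.5, -0.3]
grip_width: 0.0173
finger_force: 25.0
```

step_arm(plan=[[[0, 0, 0, -22, 31, 0, 1], [0, 0, 0, -44, 62, 0, 1], [0, 0, 0, -60, 83, 0, 1], [0, 0, 0, -71, 97, 3, 1], [0, 0, 0, -71, 97, 5, 1], [0, 0, 0, -71, 97, 5, 1], [0, 0, 0, -71, 97, 5, 1]]])

```text
time_s: 24.45
eef_pos: [0.4958, -0.0758, 0.1889]
eef_rot: [[0.865, 0.501, -0.0], [0.501, -0.865, 0.0], [-0.0, -0.0, -1.0]]
force: [-0.2, -0.1, 0.4]
grip_width: 0.0171
finger_force: 25.0
```

```bash
python3 -c "
from h import *
p=pocket(2)
to([p[0],p[1],.1566],30.3)"
```

```text
t24.45 row [-0.     0.    -0.004] [-0.1  0.9 32.3] pos [ 0.4958 -0.0758  0.1889] yaw 30.06 F [-0.2 -0.1  0.4] w 0.0171 q6 [-0.2   0.85]
```

step_arm(plan=[[[0, 0, 0, 0, 0.8, 8, 1], [0, 0, 0, 0, 0.8, 16, 1], [0, 0, 0, 0, 0.8, 22, 1], [0, 0, 0, 0, 0.8, 26, 1], [0, 0, 0, 0, 0.8, 29, 1], [0, 0, 0, 0, 0.8, 31, 1], [0, 0, 0, 0, 0.8, 32.5, 1], [0, 0, 0, 0, 0.8, 32.5, 1], [0, 0, 0, 0, 0.8, 32.5, 1]]])

```text
time_s: 25.2
eef_pos: [0.4965, -0.0769, 0.1567]
eef_rot: [[0.865, 0.501, 0.001], [0.501, -0.865, -0.0], [0.0, 0.0, -1.0]]
force: [-0.2, 0.6, 2.1]
grip_width: 0.0171
finger_force: 25.0
```

```bash
python3 -c "
from h import *
p=pocket(2)
to([p[0],p[1],.1566],30.3)"
```

```text
t25.20 row [ 0.    -0.    -0.004] [-0.2 -0.4  0.1] pos [ 0.4965 -0.0769  0.1567] yaw 30.06 F [-0.2  0.6  2.1] w 0.0171 q6 [-0.2   0.85]
```

step_arm(plan=[[[0, 0, 0, 0, 0, 0, 0.5], [0, 0, 0, 0, 0, 0, 0.5], [0, 0, 0, 0, 0, 0, 0.5], [0, 0, 0, 0, 0, -25, 0.5], [0, 0, 0, 0, 0, -60, 0.5], [0, 0, 0, 8, -25, -85, 0.5], [0, 0, 0, 20, -60, -100, 0.5], [0, 0, 0, 32, -98, -103, 0.5], [0, 0, 0, 44, -136, -103, 0.5], [0, 0, 0, 56, -174, -103, 0.5]]])

```text
time_s: 26.03
eef_pos: [0.457, 0.1033, 0.2602]
eef_rot: [[0.866, 0.5, 0.002], [0.5, -0.866, 0.0], [0.001, 0.001, -1.0]]
force: [1.9, 0.0, 0.5]
grip_width: 0.0456
finger_force: 0.0
```

step_arm(plan=[[[0, 0, 0, 12, -38, 0, 0.5], [0, 0, 0, 24, -76, 0, 0.5], [0, 0, 0, 24, -76, 0, 0.5], [0, 0, 0, 24, -76, 0, 0.5]]])

```text
time_s: 26.37
eef_pos: [0.4397, 0.1811, 0.2594]
eef_rot: [[0.864, 0.504, -0.0], [0.504, -0.864, -0.0], [-0.0, 0.0, -1.0]]
force: [0.3, 0.2, -0.9]
grip_width: 0.0454
finger_force: 0.0
```

```bash
python3 - <<'E'
from h import *
s=env.snapshot("wrist"); np.save("w8.npy",s,allow_pickle=True);cv2.imwrite("pics/w8.png",s["color"])
print("caps",white(s,.011,29.5,.95,1.05))
t=env.snapshot("side"); cv2.imwrite("pics/s8.png",t["color"]); print("side placed",white(t,.129,29.5,.9,1.1))
to([.4093,.292,.037],30.3)
E
```

```text
caps [(350.9, 349.5, 30.5), (422.6, 337.4, 29.5), (452.9, 394.9, 29.6), (543.3, 377.8, 29.8)]
side placed [(285.6, 422.2, 30.1), (495.0, -76.1, 32.4)]
t26.47 row [ 0.     0.    -0.004] [  29.8 -113.1  222.3] pos [0.4403 0.1792 0.2594] yaw 30.09 F [ 0.6  0.5 -0.2] w 0.0457 q6 [0.34 1.38]
```

One cap has been knocked from (0.409, 0.292) to (0.423, 0.337); it is still flat (radius 29.5). Next I'll take the cap at (0.5435, 0.378).

```bash
python3 -c "
from h import *
to([.5435,.378,.0375],30.3)"
```

```text
t26.47 row [ 0.     0.    -0.004] [ 189.  -120.3  221.8] pos [0.4403 0.1792 0.2594] yaw 30.09 F [ 0.6  0.5 -0.2] w 0.0457 q6 [0.34 1.38]
```

step_arm(plan=[[[0, 0, -0.004, 34, -21, 20, 0.5], [0, 0, -0.004, 67, -43, 30, 0.5], [0, 0, -0.004, 100, -64, 40, 0.5], [0, 0, -0.004, 133, -85, 55, 0.5], [0, 0, -0.004, 165, -105, 70, 0.5], [0, 0, -0.004, 189, -120.3, 90, 0.5], [0, 0, -0.004, 189, -120.3, 125, 0.5], [0, 0, -0.004, 189, -120.3, 155, 0.5], [0, 0, -0.004, 189, -120.3, 180, 0.5], [0, 0, -0.004, 189, -120.3, 190, 0.5]]])

```text
time_s: 27.3
eef_pos: [0.5428, 0.3757, 0.0656]
eef_rot: [[0.864, 0.503, -0.004], [0.503, -0.864, -0.003], [-0.005, 0.0, -1.0]]
force: [-0.9, -0.2, -0.1]
grip_width: 0.0458
finger_force: 0.0
```

step_arm(plan=[[[0, 0, 0, 0, 0, 5, 0.5], [0, 0, 0, 0, 0, 5, 0.5]]])

```text
time_s: 27.47
eef_pos: [0.5441, 0.3774, 0.0642]
eef_rot: [[0.864, 0.503, -0.001], [0.503, -0.864, -0.0], [-0.001, 0.0, -1.0]]
force: [-0.3, 0.3, 0.4]
grip_width: 0.0455
finger_force: 0.0
```

```bash
python3 -c "
from h import *
to([.5435,.378,.0375],30.3)"
```

```text
t27.47 row [ 0.     0.001 -0.001] [-0.2 -0.8 26.7] pos [0.5441 0.3774 0.0642] yaw 30.22 F [-0.3  0.3  0.4] w 0.0455 q6 [0.57 1.61]
```

step_arm(plan=[[[0, 0, 0, 0, -0.5, 15, 0.5], [0, 0, 0, 0, -0.5, 25, 0.5], [0, 0, 0, 0, -0.5, 26.5, 0.5], [0, 0, 0, 0, -0.5, 26.5, 1], [0, 0, 0, 0, -0.5, 26.5, 1], [0, 0, 0, 0, -0.5, 26.5, 1], [0, 0, 0, 0, -0.5, 26.5, 1], [0, 0, 0, 0, -0.5, 26.5, 1], [0, 0, 0, 0, -0.5, 26.5, 1], [0, 0, 0, 0, -0.5, 26.5, 1]]])

```text
time_s: 28.3
eef_pos: [0.5436, 0.379, 0.0384]
eef_rot: [[0.863, 0.505, 0.001], [0.505, -0.863, 0.0], [0.001, -0.0, -1.0]]
force: [-1.9, 0.3, 5.5]
grip_width: 0.0171
finger_force: 25.0
```

```bash
python3 -c "
from h import *
p=pocket(0)
to([p[0],p[1],.19],30.3)"
```

```text
t28.30 row [-0.    -0.001 -0.   ] [-138.7  369.4 -151.7] pos [0.5436 0.379  0.0384] yaw 30.3 F [-1.9  0.3  5.5] w 0.0171 q6 [0.57 1.62]
```

step_arm(plan=[[[0, 0, 0, 0, 0, -25, 1], [0, 0, 0, 0, 0, -65, 1], [0, 0, 0, 0, 0, -105, 1], [0, 0, 0, -5, 14, -140, 1], [0, 0, 0, -14, 38, -156, 1], [0, 0, 0, -27, 74, -156, 1], [0, 0, 0, -41, 110, -156, 1], [0, 0, 0, -55, 146, -156, 1], [0, 0, 0, -68, 182, -156, 1], [0, 0, 0, -82, 218, -156, 1]]])

```text
time_s: 29.13
eef_pos: [0.5824, 0.1475, 0.1941]
eef_rot: [[0.863, 0.505, 0.0], [0.505, -0.863, 0.0], [0.0, 0.0, -1.0]]
force: [1.2, 0.1, -0.6]
grip_width: 0.0173
finger_force: 25.0
```

step_arm(plan=[[[0, 0, 0, -14, 36, 0, 1], [0, 0, 0, -27, 72, 0, 1], [0, 0, 0, -41, 108, 0, 1], [0, 0, 0, -52, 138, 2, 1], [0, 0, 0, -56.7, 151.4, 5, 1], [0, 0, 0, -56.7, 151.4, 5, 1], [0, 0, 0, -56.7, 151.4, 5, 1], [0, 0, 0, -56.7, 151.4, 5, 1]]])

```text
time_s: 29.8
eef_pos: [0.6096, -0.0091, 0.1888]
eef_rot: [[0.863, 0.505, -0.0], [0.505, -0.863, 0.0], [-0.0, -0.0, -1.0]]
force: [0.5, 0.3, -0.7]
grip_width: 0.017
finger_force: 25.0
```

```bash
python3 -c "
from h import *
p=pocket(0)
to([p[0],p[1],.1564],30.3)"
```

```text
t29.80 row [-0.  0.  0.] [-0.   1.  32.4] pos [ 0.6096 -0.0091  0.1888] yaw 30.33 F [ 0.5  0.3 -0.7] w 0.017 q6 [-0.05  0.99]
```

step_arm(plan=[[[0, 0, 0, 0, 0.8, 8, 1], [0, 0, 0, 0, 0.8, 16, 1], [0, 0, 0, 0, 0.8, 22, 1], [0, 0, 0, 0, 0.8, 26, 1], [0, 0, 0, 0, 0.8, 29, 1], [0, 0, 0, 0, 0.8, 31, 1], [0, 0, 0, 0, 0.8, 32.6, 1], [0, 0, 0, 0, 0.8, 32.6, 1], [0, 0, 0, 0, 0.8, 32.6, 1]]])

```text
time_s: 30.55
eef_pos: [0.6105, -0.0108, 0.1565]
eef_rot: [[0.863, 0.504, 0.0], [0.504, -0.863, -0.0], [0.0, 0.0, -1.0]]
force: [-1.0, 0.3, 0.2]
grip_width: 0.0171
finger_force: 25.0
```

step_arm(plan=[[[0, 0, 0, 0, 0, 0, 0.5], [0, 0, 0, 0, 0, 0, 0.5], [0, 0, 0, 0, 0, 0, 0.5], [0, 0, 0, 0, 0, -25, 0.5], [0, 0, 0, 0, 0, -60, 0.5], [0, 0, 0, 0, -25, -85, 0.5], [0, 0, 0, -5, -60, -100, 0.5], [0, 0, 0, -10, -98, -103, 0.5], [0, 0, 0, -15, -136, -103, 0.5], [0, 0, 0, -20, -174, -103, 0.5]]])

```text
time_s: 31.38
eef_pos: [0.5042, 0.1303, 0.2599]
eef_rot: [[0.864, 0.504, 0.001], [0.504, -0.864, 0.0], [0.001, 0.0, -1.0]]
force: [0.7, 0.9, 0.2]
grip_width: 0.0459
finger_force: 0.0
```

step_arm(plan=[[[0, 0, 0, -10, -38, 0, 0.5], [0, 0, 0, -20, -76, 0, 0.5], [0, 0, 0, -28, -100, 0, 0.5], [0, 0, 0, -28, -100, 0, 0.5], [0, 0, 0, -28, -100, 0, 0.5]]])

```text
time_s: 31.8
eef_pos: [0.4301, 0.2022, 0.2596]
eef_rot: [[0.862, 0.506, 0.001], [0.506, -0.862, 0.0], [0.001, 0.0, -1.0]]
force: [0.7, 0.3, 0.2]
grip_width: 0.045
finger_force: 0.0
```

```bash
python3 - <<'E'
from h import *
s=env.snapshot("wrist"); np.save("w9.npy",s,allow_pickle=True);cv2.imwrite("pics/w9.png",s["color"])
print("caps",white(s,.011,29.5,.95,1.05))
t=env.snapshot("side"); cv2.imwrite("pics/s9.png",np.hstack([cv2.resize(s["color"],(400,300)),cv2.resize(t["color"][130:280,200:400],(400,300))]))
to([.4226,.3374,.0375],30.3)
E
```

```text
caps [(351.4, 349.0, 30.5), (422.4, 337.5, 29.4), (453.1, 395.3, 29.4)]
t31.90 row [ 0.    -0.001  0.   ] [  61.1 -121.8  222.1] pos [0.4312 0.2014 0.2596] yaw 30.3 F [-0.2  0.   0.1] w 0.0458 q6 [0.39 1.43]
```

View pics/s9.png

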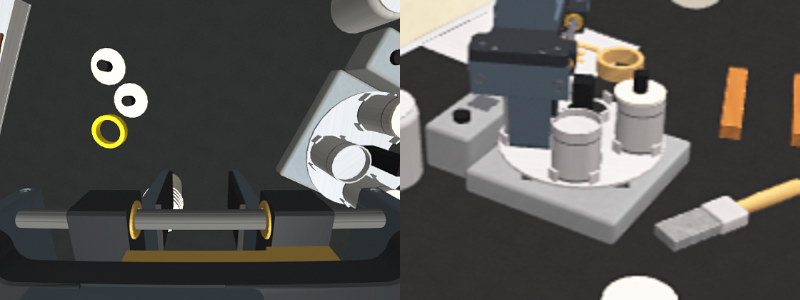

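The composite shows the cap level on the pocket-210 tin; the pocket-30 cap is hidden by the gripper. The two remaining caps lie flat next to the tape. I'll take the one clear of the tape, at (0.453, 0.395).

```bash
python3 -c "
from h import *
to([.453,.3952,.0375],30.3)"
```

```text
t31.90 row [ 0.    -0.001  0.   ] [ 116.5 -156.4  222.1] pos [0.4312 0.2014 0.2596] yaw 30.3 F [-0.2  0.   0.1] w 0.0458 q6 [0.39 1.43]
```

step_arm(plan=[[[0, 0, 0, 24, -32, 15, 0.5], [0, 0, 0, 47, -63, 30, 0.5], [0, 0, 0, 70, -94, 40, 0.5], [0, 0, 0, 93, -125, 55, 0.5], [0, 0, 0, 116.5, -156.4, 70, 0.5], [0, 0, 0, 116.5, -156.4, 105, 0.5], [0, 0, 0, 116.5, -156.4, 140, 0.5], [0, 0, 0, 116.5, -156.4, 170, 0.5], [0, 0, 0, 116.5, -156.4, 190, 0.5], [0, 0, 0, 116.5, -156.4, 195, 0.5]]])

```text
time_s: 32.73
eef_pos: [0.4518, 0.3934, 0.0605]
eef_rot: [[0.864, 0.503, -0.004], [0.503, -0.864, -0.003], [-0.005, 0.001, -1.0]]
force: [-0.6, -0.7, 0.1]
grip_width: 0.0458
finger_force: 0.0
```

step_arm(plan=[[[0, 0, 0, 0, 0, 0, 0.5], [0, 0, 0, 0, 0, 0, 0.5]]])

```text
time_s: 32.9
eef_pos: [0.4534, 0.3953, 0.0651]
eef_rot: [[0.864, 0.504, 0.001], [0.504, -0.864, 0.0], [0.001, -0.0, -1.0]]
force: [-0.4, 0.3, 0.5]
grip_width: 0.0454
finger_force: 0.0
```

```bash
python3 -c "
from h import *
to([.453,.3952,.0375],30.3)"
```

```text
t32.90 row [-0.    -0.001 -0.001] [-0.4 -0.1 27.6] pos [0.4534 0.3953 0.0651] yaw 30.24 F [-0.4  0.3  0.5] w 0.0454 q6 [0.68 1.72]
```

step_arm(plan=[[[0, 0, 0, -0.4, 0, 15, 0.5], [0, 0, 0, -0.4, 0, 25, 0.5], [0, 0, 0, -0.4, 0, 26.5, 0.5], [0, 0, 0, -0.4, 0, 26.5, 1], [0, 0, 0, -0.4, 0, 26.5, 1], [0, 0, 0, -0.4, 0, 26.5, 1], [0, 0, 0, -0.4, 0, 26.5, 1], [0, 0, 0, -0.4, 0, 26.5, 1], [0, 0, 0, -0.4, 0, 26.5, 1], [0, 0, 0, -0.4, 0, 26.5, 1]]])

```text
time_s: 33.73
eef_pos: [0.4522, 0.3954, 0.0384]
eef_rot: [[0.863, 0.505, 0.0], [0.505, -0.863, 0.0], [0.001, -0.0, -1.0]]
force: [-0.7, -2.0, 6.7]
grip_width: 0.0173
finger_force: 25.0
```

```bash
python3 -c "
from h import *
p=pocket(1)
to([p[0],p[1],.19],30.3)"
```

```text
t33.73 row [-0.    -0.001 -0.   ] [-134.2  363.7 -151.7] pos [0.4522 0.3954 0.0384] yaw 30.3 F [-0.7 -2.   6.7] w 0.0173 q6 [0.68 1.72]
```

step_arm(plan=[[[0, 0, 0, 0, 0, -25, 1], [0, 0, 0, 0, 0, -65, 1], [0, 0, 0, 0, 0, -105, 1], [0, 0, 0, -5, 14, -140, 1], [0, 0, 0, -14, 38, -156, 1], [0, 0, 0, -27, 74, -156, 1], [0, 0, 0, -41, 110, -156, 1], [0, 0, 0, -54, 146, -156, 1], [0, 0, 0, -67, 182, -156, 1], [0, 0, 0, -81, 218, -156, 1]]])

```text
time_s: 34.57
eef_pos: [0.492, 0.1644, 0.1941]
eef_rot: [[0.863, 0.505, 0.0], [0.505, -0.863, 0.0], [0.0, 0.0, -1.0]]
force: [1.1, -0.5, 1.1]
grip_width: 0.0172
finger_force: 25.0
```

step_arm(plan=[[[0, 0, 0, -14, 36, 0, 1], [0, 0, 0, -27, 72, 0, 1], [0, 0, 0, -40, 108, 0, 1], [0, 0, 0, -50, 134, 2, 1], [0, 0, 0, -53.2, 145.7, 5, 1], [0, 0, 0, -53.2, 145.7, 5, 1], [0, 0, 0, -53.2, 145.7, 5, 1], [0, 0, 0, -53.2, 145.7, 5, 1]]])

```text
time_s: 35.23
eef_pos: [0.5193, 0.0144, 0.1887]
eef_rot: [[0.863, 0.505, -0.0], [0.505, -0.863, 0.0], [-0.0, -0.0, -1.0]]
force: [0.4, 0.2, -1.0]
grip_width: 0.0175
finger_force: 25.0
```

```bash
python3 -c "
from h import *
p=pocket(1)
to([p[0],p[1],.1564],30.3)"
```

```text
t35.23 row [-0.  0.  0.] [ 0.   0.8 32.3] pos [0.5193 0.0144 0.1887] yaw 30.32 F [ 0.4  0.2 -1. ] w 0.0175 q6 [-0.02  1.02]
```

step_arm(plan=[[[0, 0, 0, 0, 0.6, 8, 1], [0, 0, 0, 0, 0.6, 16, 1], [0, 0, 0, 0, 0.6, 22, 1], [0, 0, 0, 0, 0.6, 26, 1], [0, 0, 0, 0, 0.6, 29, 1], [0, 0, 0, 0, 0.6, 31, 1], [0, 0, 0, 0, 0.6, 32.6, 1], [0, 0, 0, 0, 0.6, 32.6, 1], [0, 0, 0, 0, 0.6, 32.6, 1]]])

```text
time_s: 35.98
eef_pos: [0.5201, 0.0129, 0.1564]
eef_rot: [[0.863, 0.504, 0.0], [0.504, -0.863, 0.0], [0.0, 0.0, -1.0]]
force: [0.4, 0.1, -0.7]
grip_width: 0.0174
finger_force: 25.0
```

step_arm(plan=[[[0, 0, 0, 0, 0, 0, 0.5], [0, 0, 0, 0, 0, 0, 0.5], [0, 0, 0, 0, 0, 0, 0.5], [0, 0, 0, 0, 0, -25, 0.5], [0, 0, 0, 0, 0, -60, 0.5], [0, 0, 0, 0, 0, -95, 0.5], [0, 0, 0, -30, 20, -110, 0.5], [0, 0, 0, -60, 40, -115, 0.5], [0, 0, 0, -60, 80, -120, 0.5], [0, 0, 0, -60, 120, -125, 0.5]]])

```text
time_s: 36.82
eef_pos: [0.5279, -0.1223, 0.2823]
eef_rot: [[0.863, 0.505, 0.001], [0.505, -0.863, -0.0], [0.001, 0.001, -1.0]]
force: [1.1, 0.6, -0.1]
grip_width: 0.0457
finger_force: 0.0
```

step_arm(plan=[[[0, 0, 0, -15, 40, 0, 0.5], [0, 0, 0, -30, 80, 0, 0.5], [0, 0, 0, -40, 110, 0, 0.5], [0, 0, 0, -40, 140, 0, 0.5], [0, 0, 0, -40, 140, 0, 0.5], [0, 0, 0, -40, 140, 0, 0.5]]])

```text
time_s: 37.32
eef_pos: [0.5648, -0.2631, 0.2808]
eef_rot: [[0.864, 0.503, -0.0], [0.503, -0.864, 0.0], [-0.0, -0.0, -1.0]]
force: [-0.1, -0.1, 0.6]
grip_width: 0.0456
finger_force: 0.0
```

```bash
python3 - <<'E'
from h import *
to([.5,0,.2],30.3)
t=env.snapshot("side"); u=env.snapshot("top"); np.save("s10.npy",t,allow_pickle=True); np.save("t10.npy",u,allow_pickle=True)
cv2.imwrite("pics/s10.png",np.hstack([cv2.resize(u["color"][130:280,200:400],(400,300),interpolation=cv2.INTER_CUBIC),cv2.resize(t["color"][130:280,200:400],(400,300),interpolation=cv2.INTER_CUBIC)]))
E
```

```text
t37.32 row [-0.     0.    -0.002] [  76.4 -259.9   80.9] pos [ 0.5648 -0.2631  0.2808] yaw 30.2 F [-0.1 -0.1  0.6] w 0.0456 q6 [-0.47  0.57]
```

View pics/s10.png

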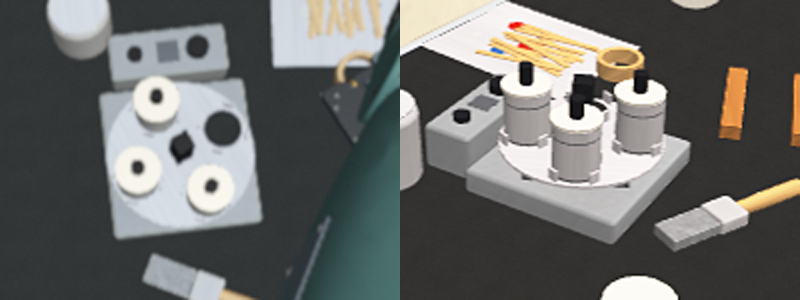

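Both views show three tins upright in pockets, each with a level cap fully down, and the carrier flat. The robot is clear, so I'm handing in.

```bash
python3 -c "
from h import *
t=np.load('t10.npy',allow_pickle=True).item()
print(white(t,.129,29.5,.85,1.15)); print(env.finish_job())"
```

```text
[(352.5, 312.8, 27.7), (414.1, 302.5, 27.2), (548.4, 677.5, 30.7), (1020.1, -743.2, 26.4)]
the job is handed in; nothing more can be done
None
```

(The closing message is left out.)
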